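# Put the rotor parts back in their nests

### The arm

A 6-joint arm with a two-finger parallel gripper is mounted at the origin on the work surface. World frame = base frame: x ahead of the robot, y to its left, z up, the work surface at z = 0. Lengths are in m, angles in rad, forces in N, time in s.
With the tool pointing down it reaches from about 0.275 to 1 m from the base axis. Payload 8.4 kg.
Tool frame: the origin (TCP) lies midway between the tips of the shut fingers; the grasp point (between the pads) lies 19 mm behind it; z points along the fingers, y is the direction in which the jaws open and shut (so a half turn about z gives the same grasp; the last joint's range is limited). The gripper opens to 85 mm and grips with 20 to 120 N. Pads are 22 mm wide; open, the fingers measure 114 mm over their backs; the gripper's body (76 mm by 85 mm) begins 54 mm behind the grasp point. The pads swing forward as they close: fully open they stand 13 mm farther back than shut.
Start: joints at [-1.18, 0.353, 1.633, -0, 1.155, -0.002], TCP at [0.239, -0.577, 0.231] pointing down, gripper open.
Joint ranges: [-2.63, 2.63], [-0.92, 2.1], [0.06, 2.66], [-1.3, 4.44], [0, 2.69], [-3.02, 3.02]. Speed limits (rad/s): [2.22, 2.22, 2.79, 3.14, 3.14, 3.14].

### API

Orientations are given as a 3x3 rotation matrix whose columns are the frame's x, y, z axes.
In Python, from plant import ctrl, vision, workorder gives the robot as it stands. The module is installed in compiled form; this text tells all that it offers.
- The arm moves only by the tool play_rows, never from a script. Its argument "series" is a list that holds one entry, the list of rows, each a list of 7 numbers: the turn, a rotation vector about the tool's x, y, z scaled (see below), then the shift along the tool's x, y, z scaled (see below), then the closure, from -1 (fully open) to 1 (shut). A call has 1 to 5 rows; each row shifts and turns the commanded pose from where the row before left it, along the tool's axes as they then stand; what a row does not reach is not made up. The controller multiplies each number of a shift by 2.5 cm and each number of a turn by pi/2 rad. A row lasts 1/12 s, in which the tool goes at most 41.7 mm and 7.16 degrees, less where a joint would pass 70% of its speed; a pose out of reach is approached as far as the arm can. A call with a number of a shift or a turn outside -1 to 1 is refused whole. A call with a gripper value outside its range is refused whole. The fingers move at their own pace and stop on an object; "force" is the grip in N (left out, the last holds). Time passes only in rows, so rows that do not move let the fingers close. It gives the time, the measured TCP pose, the force and the opening at its end, in the units of the state.
- ctrl.observe(): the state, without advancing time (a new reading comes with each control period).
- vision.camera(name): name is "scene" or "top" or "wrist"; returns a dict with "pixels" (480x640x3 uint8, blue, green, red), "range_z" (480x640 float32, m along the optical axis (not along the pixel's ray), 0 where there is no reading), "camera_matrix" (3x3 intrinsics, pixels), "xyz" and "rotation" of the camera in the world; the wrist camera has in their place "T_tool_cam" (4x4, takes a point from camera to tool coordinates, whose origin is the TCP and whose axes are the flange's). Camera axes: x right, y down, z forward; pixel columns grow to the right and rows downward; lengths in m; the calibration is good to about 2 mm. A picture is of the moment at which its call begins: read the wrist's pose just before it.
- workorder.finish_job(): hands the job in, once; it reports no verdict.
The state is a dict: "clock": time; "joint_positions": joint angles; "qvel": joint speeds; "joint_efforts": joint torques, N m; "ee_pos": TCP position; "tcp_rot": TCP orientation; "contact_force": force on the tool from outside, world axes, zero at the start; "ft_torque": the same for the moment, N m; "finger_gap": finger opening in m.
Only numpy, scipy, OpenCV 4.12 (cv2) and the standard library are available. Lean on these libraries where they do the work, as an engineer would, in place of code of your own. Each camera call takes 0.05 s, during which the arm holds its last target.

### The job

The vibration class is over: put the four loose rotor parts (large disc, small disc, bearing block, shaft unit) back, each in the grey plastic nest whose recess has its shape and size. Set each one down gently, not dropped, so that it stands upright and flat on the floor of its recess, and do not knock over or push away the little sensor that stands among them.

Things in the scene. Friction and masses are not known exactly. Their poses are not given: they have to be found in the camera images.
- large_disc_hub (a point): The larger steel balance disc: 66 mm in diameter, 14 mm thick, 0.5 kg. A hub 28 mm in diameter stands upright on its middle, from 14 to 62 mm above the underside; grip it by the hub, fingertips above the disc. This point is on the axis, half-way up the hub, 38 mm above the underside; z up. Stands flat on the table at the start. Any yaw is the same.
- small_disc_hub (a point): The smaller steel balance disc: 44 mm in diameter, 14 mm thick, 0.3 kg. A hub 28 mm in diameter stands upright on its middle, from 14 to 62 mm above the underside; grip it by the hub, fingertips above the disc. This point is on the axis, half-way up the hub, 38 mm above the underside; z up. Stands flat on the table at the start. Any yaw is the same.
- bearing_block_center (a point): Dark steel bearing block with a round bearing in its face: foot 60 mm long (its y) and 30 mm thick (its x), 16 mm high; body above it 44 mm (y) by 30 mm (x), to 64 mm above the underside; 0.45 kg. Easily gripped across its 30 mm thickness (fingers closing along x). This point is its centre, 32 mm above the underside; z up. Stands on its foot.
- shaft_unit_center (a point): Short steel shaft held level in two dark end blocks: shaft 20 mm in diameter along its y, 100 mm long overall, its axis 34 mm above the underside; each end block is 14 mm (y) by 32 mm (x) by 52 mm high, leaving 72 mm of bare shaft between them; 0.5 kg. Easily gripped by the middle of the shaft (fingers closing along x). This point is the middle of the shaft, on its axis, 34 mm above the underside; z up. Stands on the end blocks.
- large_disc_nest_floor (a point): Nest for the larger disc: 98 mm square with a round recess 80 mm in diameter. The nest is a fixed 12 mm thick block of grey plastic lying on the table, rim 12 mm above the table; the recess is 8 mm deep with a black floor 4 mm above the table. This point is the centre of the recess floor.
- small_disc_nest_floor (a point): Nest for the smaller disc: 76 mm square with a round recess 58 mm in diameter. The nest is a fixed 12 mm thick block of grey plastic lying on the table, rim 12 mm above the table; the recess is 8 mm deep with a black floor 4 mm above the table. This point is the centre of the recess floor.
- bearing_block_nest_floor (a point): Nest for the bearing block: 62 mm (its x) by 92 mm (its y) with a rectangular recess 44 mm (x) by 74 mm (y); the block's y goes along the nest's y, either way round. The nest is a fixed 12 mm thick block of grey plastic lying on the table, rim 12 mm above the table; the recess is 8 mm deep with a black floor 4 mm above the table. This point is the centre of the recess floor.
- shaft_unit_nest_floor (a point): Nest for the shaft unit: 64 mm (its x) by 132 mm (its y) with a rectangular recess 46 mm (x) by 114 mm (y), the longest of the four; the shaft goes along the nest's y, either way round. The nest is a fixed 12 mm thick block of grey plastic lying on the table, rim 12 mm above the table; the recess is 8 mm deep with a black floor 4 mm above the table. This point is the centre of the recess floor.
- sensor_center (a point): Vibration sensor to leave alone, standing loose on the table among the parts: upright steel cylinder 42 mm high on a foot 30 mm in diameter, with a brass tip. This point is its centre, 21 mm above the table.
There are look-alikes about, which are no part of the job. What is shaped like the part that bears bearing_block_center but red or turquoise is not meant.

How it is judged:
By the outcome, as a careful person would: the job done as asked, in the order asked, and still so for the second after the job is handed in, with the robot touching nothing.
It also fails if it takes over 112 s, if anything falls off the work surface, if the arm or the gripper's body presses on something with over 40 N, if the wrist force passes 120 N, or if a joint passes its speed limit or range.

## Working session

There is one attempt and no reset: what is moved stays moved. The work goes in short steps, Python scripts to look and compute and a tool call to move; the robot and the scene stay as the last step left them, time stands still between calls to the robot, and variables do not carry over. Pictures are saved under pics/ and viewed, and the job is handed in when it is done.

Besides the shell and the picture viewer there is one more tool, called as name(argument=value, ...), one argument or row to a line, values as JSON. play_rows: Moves the arm, as the interface text tells. Shifts and turns lie within -1 to 1; 1 stands for 2.5 cm of shift or pi/2 rad of turn. Its arguments: {"type":"object","properties":{"series":{"type":"array"},"force":{"type":"number"}},"required":["series"]}

```bash
mkdir -p pics; ls; cat > h.py <<'E'
import numpy as np, cv2
from plant import ctrl, vision, workorder
def grab(name):
    s=ctrl.observe(); c=vision.camera(name)
    K=np.array(c["camera_matrix"])
    if name=="wrist":
        T=np.eye(4);T[:3,:3]=s["tcp_rot"];T[:3,3]=s["ee_pos"]
        M=T@np.array(c["T_tool_cam"]); R=M[:3,:3];p=M[:3,3]
    else: R=np.array(c["rotation"]);p=np.array(c["xyz"])
    return c["pixels"],c["range_z"],K,R,p
def save(name,f):
    im,d,K,R,p=grab(name); cv2.imwrite(f"pics/{f}.png",im); np.savez(f"pics/{f}.npz",im=im,d=d,K=K,R=R,p=p)
def load(f):
    z=np.load(f"pics/{f}.npz"); return z["im"],z["d"],z["K"],z["R"],z["p"]
def ray(f,u,v,z):
    im,d,K,R,p=load(f); r=R@np.linalg.inv(K)@[u,v,1]; return p+r*(z-p[2])/r[2]
def cloud(f):
    im,d,K,R,p=load(f); v,u=np.mgrid[:480,:640]
    P=np.stack([(u-K[0,2])/K[0,0]*d,(v-K[1,2])/K[1,1]*d,d],-1)@R.T+p
    P[d==0]=np.nan; return P
E
python3 - <<'E'
from h import *
s=ctrl.observe()
for k in s: print(k,np.round(s[k],3))
for n in ["scene","top","wrist"]:
    save(n,n+"0"); im,d,K,R,p=load(n+"0"); print(n,K.round(1).tolist(),R.round(3).tolist(),p.round(3))
E
```

```text
pics
clock 0.0
joint_positions [-1.18   0.354  1.634  0.     1.155 -0.002]
qvel [ 0.     0.001 -0.002  0.001 -0.001  0.   ]
joint_efforts [-2.0000e-03 -6.0526e+01 -3.4206e+01  0.0000e+00  1.0000e-02 -0.0000e+00]
ee_pos [ 0.239 -0.577  0.231]
tcp_rot [[ 0.924  0.383 -0.001]
 [ 0.383 -0.924  0.001]
 [ 0.    -0.001 -1.   ]]
contact_force [-0.012  0.293 -0.651]
ft_torque [-0.015  0.032  0.019]
finger_gap 0.085
scene [[454.3, 0.0, 327.5], [0.0, 454.3, 236.5], [0.0, 0.0, 1.0]] [[0.028, 0.862, -0.507], [1.0, -0.022, 0.018], [0.004, -0.507, -0.862]] [ 1.022 -0.065  0.874]
top [[575.7, 0.0, 321.7], [0.0, 575.7, 250.0], [0.0, 0.0, 1.0]] [[-0.0, -0.998, 0.06], [-1.0, 0.001, 0.016], [-0.016, -0.06, -0.998]] [ 0.441 -0.049  1.255]
wrist [[399.5, 0.0, 313.3], [0.0, 399.5, 242.5], [0.0, 0.0, 1.0]] [[0.383, -0.887, -0.257], [-0.924, -0.368, -0.107], [-0.0, 0.279, -0.96]] [ 0.304 -0.552  0.373]
```

View pics/top0.png

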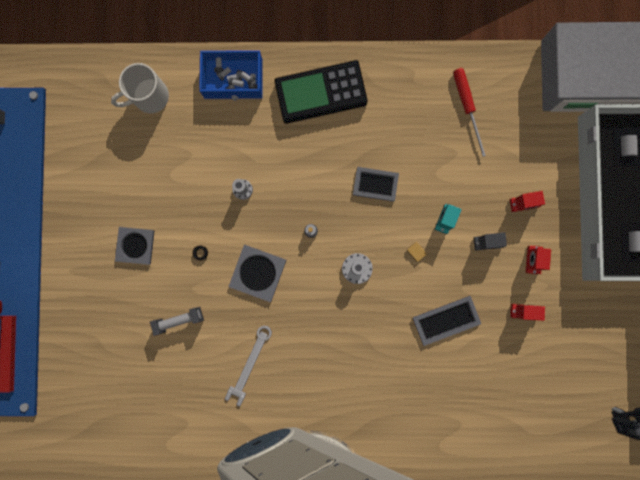

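View pics/scene0.png

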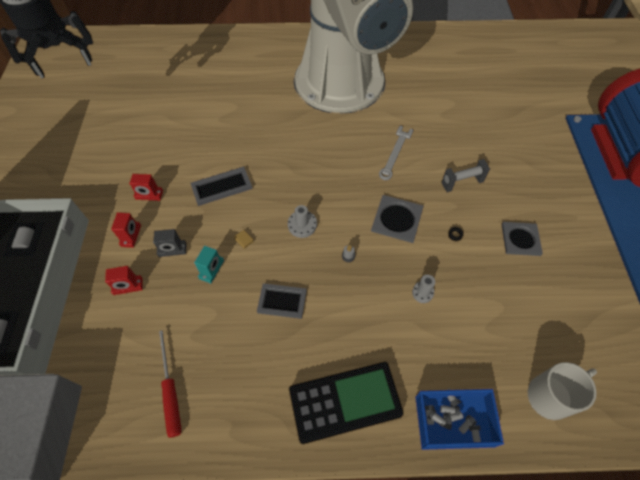

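```bash
python3 - <<'E'
from h import *
im=load("top0")[0]
a=cv2.resize(im[150:350,100:300],None,fx=4,fy=4,interpolation=cv2.INTER_CUBIC)[:, :]
cv2.imwrite("pics/topL.png",cv2.resize(im[165:345,100:340],None,fx=3.333,fy=3.333,interpolation=cv2.INTER_CUBIC))
cv2.imwrite("pics/topR.png",cv2.resize(im[165:345,320:560],None,fx=3.333,fy=3.333,interpolation=cv2.INTER_CUBIC))
P=cloud("top0")
# height map segments
for f in ["top0","scene0"]:
    P=cloud(f); h=P[...,2]
    print(f,np.nanmedian(h))
    m=((h>0.007)&(P[...,0]>.3)&(P[...,0]<.72)&(P[...,1]>-.45)&(P[...,1]<.4)).astype(np.uint8)
    n,l,st,_=cv2.connectedComponentsWithStats(m)
    for i in range(1,n):
        if st[i,4]<40: continue
        q=P[l==i]; top=np.percentile(q[:,2],95); print(st[i].tolist(),q.mean(0).round(4),"max",top.round(4), q.min(0).round(3),q.max(0).round(3), 'topmean',q[q[:,2]>top-.006].mean(0).round(4))
E
```

```text
top0 -0.00025792734476581813
[353, 166, 46, 35, 532] [ 0.661  -0.1463  0.0112] max 0.0155 [ 0.624 -0.196  0.007] [ 0.699 -0.097  0.02 ] topmean [ 0.6613 -0.1455  0.0121]
[232, 178, 20, 21, 336] [0.6468 0.1422 0.036 ] max 0.0635 [0.629 0.124 0.007] [0.672 0.167 0.07 ] topmean [0.6506 0.145  0.0613]
[509, 193, 16, 19, 201] [ 0.616  -0.4452  0.0328] max 0.0638 [ 0.6   -0.45   0.007] [ 0.631 -0.436  0.069] topmean [ 0.6174 -0.4477  0.0629]
[435, 203, 26, 31, 491] [ 0.5805 -0.2934  0.05  ] max 0.0666 [ 0.551 -0.317  0.007] [ 0.617 -0.274  0.069] topmean [ 0.5846 -0.2972  0.0639]
[304, 224, 14, 13, 130] [ 0.558  -0.005   0.0262] max 0.0415 [ 0.546 -0.019  0.007] [0.573 0.01  0.046] topmean [ 0.5593 -0.0046  0.0411]
[124, 227, 30, 37, 415] [0.5271 0.3632 0.0111] max 0.0152 [0.488 0.34  0.007] [0.566 0.4   0.017] topmean [0.528  0.3633 0.0119]
[474, 232, 33, 18, 476] [ 0.5324 -0.3808  0.051 ] max 0.0666 [ 0.517 -0.418  0.007] [ 0.55  -0.358  0.071] topmean [ 0.534  -0.3883  0.0641]
[407, 241, 20, 21, 208] [ 0.5133 -0.2334  0.0113] max 0.0153 [ 0.492 -0.254  0.007] [ 0.535 -0.213  0.017] topm
[... 2079 characters left out ...]
25  0.0114]
[194, 245, 30, 37, 684] [ 0.5911 -0.2943  0.0448] max 0.0649 [ 0.558 -0.321  0.007] [ 0.616 -0.272  0.067] topmean [ 0.5851 -0.2964  0.0631]
[342, 245, 14, 16, 162] [ 0.5637 -0.0044  0.0243] max 0.0422 [ 0.549 -0.017  0.007] [0.573 0.011 0.044] topmean [ 0.5599 -0.0036  0.0411]
[124, 266, 18, 25, 262] [ 0.6181 -0.4449  0.0343] max 0.0639 [ 0.599 -0.45   0.007] [ 0.632 -0.436  0.065] topmean [ 0.619  -0.4473  0.0624]
[413, 275, 22, 27, 442] [0.6558 0.1429 0.0361] max 0.063 [0.629 0.124 0.007] [0.672 0.166 0.065] topmean [0.651  0.1456 0.0614]
[256, 283, 50, 35, 614] [ 0.662  -0.1458  0.0111] max 0.0136 [ 0.624 -0.196  0.007] [ 0.699 -0.097  0.016] topmean [ 0.6621 -0.1457  0.0111]
```

View pics/topL.png

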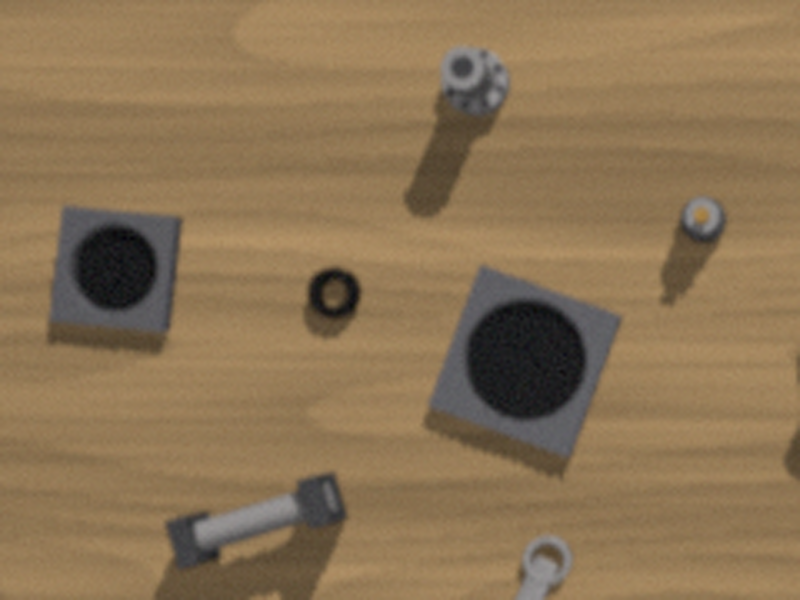

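View pics/topR.png

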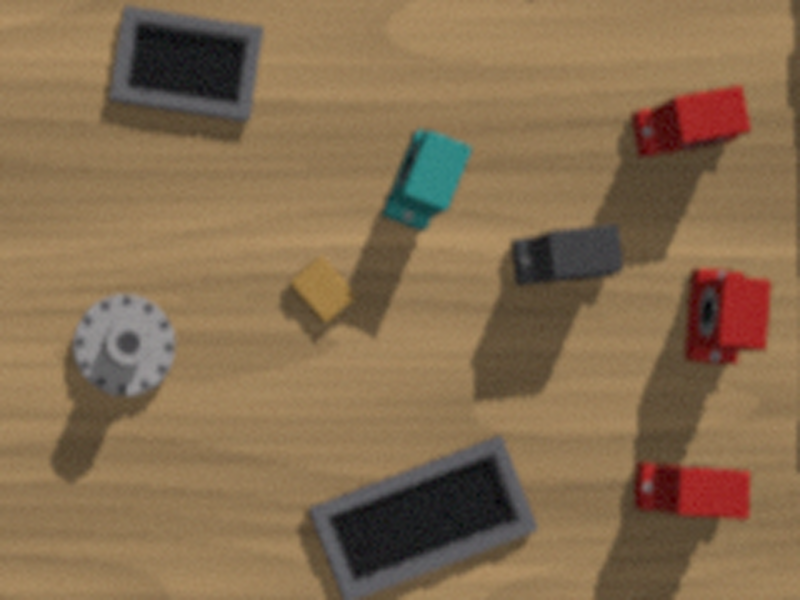

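```bash
python3 - <<'E'
from h import *
for f in ["top0","scene0"]:
    P=cloud(f); h=P[...,2]
    def rect(n,c,r,lo,hi):
        m=(h>lo)&(h<hi)&(np.hypot(P[...,0]-c[0],P[...,1]-c[1])<r)
        q=P[m].astype(np.float32)
        (cx,cy),(w,hh),a=cv2.minAreaRect(q[:,:2]*1000)
        b=cv2.boxPoints(((cx,cy),(w,hh),a)); e=b[1]-b[0]; e2=b[2]-b[1]
        L=e if np.hypot(*e)>np.hypot(*e2) else e2
        print(f,n,round(cx,1),round(cy,1),"size",round(w,1),round(hh,1),"long axis deg",np.degrees(np.arctan2(L[1],L[0])).round(1)%180, "zmed",np.median(q[:,2]).round(4))
    rect("Lnest",(.467,.112),.08,.007,.02)
    rect("Snest",(.5275,.378),.06,.007,.02)
    rect("Bnest",(.661,-.146),.08,.007,.02)
    rect("Shnest",(.365,-.296),.09,.007,.02)
    rect("Lhub",(.477,-.104),.05,.055,.08)
    rect("Ldisc",(.477,-.104),.05,.009,.02)
    rect("Shub",(.65,.145),.05,.055,.08)
    rect("Sdisc",(.65,.145),.05,.009,.02)
    rect("block",(.534,-.387),.05,.055,.08)
    rect("blockfoot",(.534,-.387),.06,.007,.02)
    rect("blockall",(.534,-.387),.06,.007,.08)
    rect("shaft",(.366,.279),.07,.046,.06)
    rect("shaftall",(.366,.279),.07,.007,.06)
    rect("sensor",(.559,-.005),.04,.007,.06)
E
```

```text
top0 Lnest 471.6 114.4 size 106.6 103.7 long axis deg 69.9 zmed 0.0111
top0 Snest 525.9 381.4 size 78.6 80.0 long axis deg 174.6 zmed 0.0108
top0 Bnest 682.7 -152.5 size 97.9 106.7 long axis deg 171.0 zmed 0.0108
top0 Shnest 372.1 -294.3 size 93.6 133.1 long axis deg 111.1 zmed 0.0112
top0 Lhub 477.2 -105.1 size 25.0 25.1 long axis deg 90.0 zmed 0.0614
top0 Ldisc 477.7 -104.2 size 62.7 62.6 long axis deg 89.7 zmed 0.0134
top0 Shub 650.3 145.5 size 26.7 25.2 long axis deg 44.9 zmed 0.0608
top0 Sdisc 647.6 142.8 size 37.7 42.3 long axis deg 131.1 zmed 0.0131
top0 block 533.8 -387.8 size 30.3 44.8 long axis deg 96.2 zmed 0.0635
top0 blockfoot 532.9 -387.8 size 28.9 60.0 long axis deg 93.3 zmed 0.0143
top0 blockall 533.5 -387.4 size 30.6 59.6 long axis deg 95.5 zmed 0.0617
top0 shaft 365.5 279.6 size 31.2 102.4 long axis deg 107.1 zmed 0.0506
top0 shaftall 364.9 278.3 size 33.2 104.5 long axis deg 107.1 zmed 0.0426
top0 sensor 559.6 -4.6 size 27.6 26.8 long axis deg 18.4 zmed 0.0306
scene0 Lnest 466.8 112.5 size 97.6 102.0 long axis deg 160.0 zmed 0.0112
scene0 Snest 527.5 381.7 size 77.
[... 212 characters left out ...]
ze 26.0 28.1 long axis deg 179.8 zmed 0.0611
scene0 Ldisc 479.3 -103.2 size 63.7 63.3 long axis deg 2.2 zmed 0.0132
scene0 Shub 650.3 145.6 size 25.4 27.3 long axis deg 170.7 zmed 0.0614
scene0 Sdisc 653.8 143.7 size 42.4 35.6 long axis deg 53.4 zmed 0.0135
scene0 block 533.5 -387.0 size 32.7 44.5 long axis deg 93.2 zmed 0.0631
scene0 blockfoot 533.7 -387.1 size 32.4 60.0 long axis deg 96.2 zmed 0.0147
scene0 blockall 533.7 -387.0 size 33.0 59.9 long axis deg 95.7 zmed 0.0494
scene0 shaft 365.6 280.6 size 33.9 101.9 long axis deg 106.9 zmed 0.0508
scene0 shaftall 365.7 280.7 size 34.1 102.7 long axis deg 106.9 zmed 0.0406
scene0 sensor 561.7 -3.3 size 28.3 23.1 long axis deg 85.0 zmed 0.0286
```

```bash
python3 - <<'E'
from h import *
C={"L":(.467,.112),"S":(.5275,.3815),"B":(.6613,-.1457),"Sh":(.3647,-.296)}
for f in ["top0","scene0"]:
    im,d,K,R,p=load(f); P=cloud(f)
    for n,c in C.items():
        # dark floor pixels within 70 mm, projected to z=.004 
        v,u=np.mgrid[:480,:640]
        r=np.stack([(u-K[0,2])/K[0,0],(v-K[1,2])/K[1,1],np.ones(u.shape)],-1)@R.T
        for z in (.004,.012):
            Q=p+r*((z-p[2])/r[...,2])[...,None]
            m=(im.max(-1)<52)&(np.hypot(Q[...,0]-c[0],Q[...,1]-c[1])<.07)
            mm=cv2.morphologyEx(m.astype(np.uint8),cv2.MORPH_OPEN,np.ones((3,3)))
            q=(Q[mm>0][:,:2]*1000).astype(np.float32)
            (cx,cy),(w,h),a=cv2.minAreaRect(q); L=np.linalg.svd(q-q.mean(0),full_matrices=0)[2][0]
            print(f,n,z,q.mean(0).round(1),round(cx,1),round(cy,1),round(w,1),round(h,1),np.degrees(np.arctan2(L[1],L[0])).round(1)%180)
E
```

```text
top0 L 0.004 [467.4 111.2] 467.2 111.9 71.8 74.2 61.300003
top0 L 0.012 [467.2 110.2] 467.0 110.8 71.3 73.8 61.300003
top0 S 0.004 [527.8 381.6] 527.5 381.1 53.0 50.7 28.0
top0 S 0.012 [527.3 378.8] 527.0 378.3 52.7 50.3 28.0
top0 B 0.004 [ 662.2 -147.3] 662.4 -147.4 70.8 41.8 80.2
top0 B 0.012 [ 660.8 -146.7] 661.0 -146.8 70.3 41.6 80.2
top0 Sh 0.004 [ 365.2 -298.1] 365.3 -298.2 42.7 111.7 110.6
top0 Sh 0.012 [ 365.7 -296.5] 365.8 -296.7 42.4 111.0 110.6
scene0 L 0.004 [466.  112.8] 465.5 113.2 75.1 72.6 71.8
scene0 L 0.012 [471.1 111.2] 470.6 111.6 74.4 71.9 71.8
scene0 S 0.004 [526.3 383.6] 526.3 383.7 54.0 48.9 56.8
scene0 S 0.012 [530.9 379.5] 530.8 379.6 53.5 48.4 56.8
scene0 B 0.004 [ 660.9 -146.3] 660.7 -146.4 73.2 40.0 80.6
scene0 B 0.012 [ 664.2 -145.6] 664.0 -145.7 72.5 39.6 80.6
scene0 Sh 0.004 [ 363.3 -298.1] 362.7 -297.1 39.6 112.2 110.6
scene0 Sh 0.012 [ 369.3 -295.9] 368.8 -295.0 39.2 111.2 110.6
```

play_rows(
  series=[
    [[0,0,-0.075,1,0,0,-0.5],[0,0,-0.075,1,0,0,-0.5],[0,0,-0.075,1,0,0,-0.5],[0,0,-0.075,1,0,0,-0.5],[0,0,-0.075,1,0,0,-0.5]],
  ],
  force=40,
)

```text
clock: 0.57
ee_pos: [0.3399, -0.5043, 0.2309]
tcp_rot: [[0.551, 0.835, -0.0], [0.835, -0.551, 0.0], [0.0, -0.0, -1.0]]
contact_force: [0.4, -0.7, 0.1]
finger_gap: 0.0639
```

play_rows(
  series=[
    [[0,0,-0.0742,1,0,0,-0.5],[0,0,-0.0742,1,0,0,-0.5],[0,0,-0.0742,1,0,0,-0.5],[0,0,-0.0742,1,0.3,0,-0.5],[0,0,-0.0742,1,0.3,0,-0.5]],
  ],
)

```text
clock: 0.98
ee_pos: [0.3971, -0.3909, 0.2311]
tcp_rot: [[0.001, 1.0, -0.0], [1.0, -0.001, 0.0], [0.0, -0.0, -1.0]]
contact_force: [-1.1, -0.7, -0.7]
finger_gap: 0.064
```

```bash
cat > go.py <<'E'
import sys; from h import *
s=ctrl.observe(); t=np.array([float(a) for a in sys.argv[1:4]])/1000
R=np.array(s["tcp_rot"]); psi=np.degrees(np.arctan2(R[1,1],R[0,1]))
print("t",round(float(s["clock"]),2),"pos",(np.array(s["ee_pos"])*1000).round(1),"psi",psi.round(2),"gap",round(float(s["finger_gap"]),4),"F",np.round(s["contact_force"],1))
print("tool units",((t-s["ee_pos"])@R/.025).round(2))
if len(sys.argv)>4: print("turn units",-(float(sys.argv[4])-psi)/90)
E
python3 go.py 477 -104 231 0
```

```text
t 0.98 pos [ 397.1 -390.9  231.1] psi -0.03 gap 0.064 F [-1.1 -0.7 -0.7]
tool units [1.148e+01 3.190e+00 1.000e-02]
turn units -0.00034622348467118485
```

play_rows(
  series=[
    [[0,0,0,1,0.3,0,-0.5],[0,0,0,1,0.3,0,-0.5],[0,0,0,1,0.3,0,-0.5],[0,0,0,1,0.3,0,-0.5],[0,0,0,1,0.3,0,-0.5]],
  ],
)

```text
clock: 1.4
ee_pos: [0.435, -0.266, 0.2312]
tcp_rot: [[0.006, 1.0, -0.0], [1.0, -0.006, 0.0], [0.0, -0.0, -1.0]]
contact_force: [-0.8, 0.8, -0.0]
finger_gap: 0.0641
```

play_rows(
  series=[
    [[0,0,0,1,0.3,0,-0.5],[0,0,0,1,0.3,0,-0.5],[0,0,0,1,0.3,0,-0.5],[0,0,0,0.5,0.3,0,-0.5],[0,0,0,0,0,0,-0.5]],
  ],
)

```text
clock: 1.82
ee_pos: [0.4663, -0.1778, 0.2312]
tcp_rot: [[0.004, 1.0, 0.0], [1.0, -0.004, 0.001], [0.001, 0.0, -1.0]]
contact_force: [0.3, -1.3, 0.4]
finger_gap: 0.0642
```

```bash
python3 go.py 477 -104 22 0; python3 -c "
from h import *
save('wrist','w1')"
```

```text
t 1.82 pos [ 466.3 -177.8  231.2] psi -0.22 gap 0.0642 F [ 0.3 -1.3  0.4]
tool units [2.95 0.41 8.37]
turn units -0.0024995050176040805
```

View pics/w1.png

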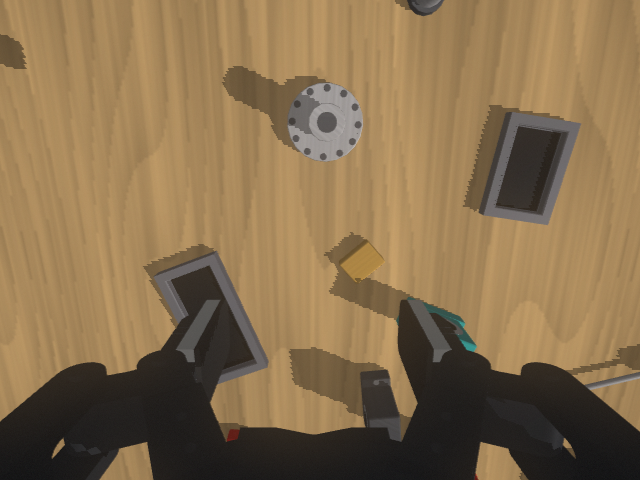

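The wrist view shows the large disc, with its hub top at (327,121), the bearing nest (recess centre about (531,167)) and the yellow cube (360,260). The sensor is just in view at the top (425,3).

```bash
python3 - <<'E'
from h import *
print(ray("w1",327,121,.062), ray("w1",531,167,.004))
P=cloud("w1");
for c,r,lo,hi in [((.477,-.104),.03,.055,.08),((.477,-.104),.05,.009,.02)]:
    m=(P[...,2]>lo)&(P[...,2]<hi)&(np.hypot(P[...,0]-c[0],P[...,1]-c[1])<r); q=P[m]; print((q.min(0)+q.max(0))/2,np.ptp(q,0))
q=ray("top0",357.5,267.5,.062);print(q)
E
```

```text
[ 0.47692109 -0.10464381  0.062     ] [ 0.66576688 -0.14480981  0.004     ]
[ 0.47695859 -0.10553771  0.06209064] [0.02703501 0.02735728 0.00469038]
[ 0.47687193 -0.10572046  0.01373363] [0.06447248 0.06475032 0.00581659]
[ 0.47619545 -0.10404003  0.062     ]
```

play_rows(
  series=[
    [[0,0,0,0.75,0.1,0.5,-0.5],[0,0,0,0.75,0.1,1,-0.5],[0,0,0,0.75,0.1,1,-0.5],[0,0,0,0.7,0.1,1,-0.5],[0,0,0,0,0,0,-0.5]],
  ],
)

```text
clock: 2.28
ee_pos: [0.4729, -0.1046, 0.1398]
tcp_rot: [[0.006, 1.0, -0.007], [1.0, -0.006, 0.002], [0.002, -0.007, -1.0]]
contact_force: [-2.0, 0.9, -0.5]
finger_gap: 0.0643
```

```bash
python3 go.py 477 -104 22 0
```

```text
t 2.28 pos [ 472.9 -104.6  139.8] psi -0.32 gap 0.0643 F [-2.   0.9 -0.5]
tool units [0.01 0.2  4.71]
turn units -0.003544152312691813
```

play_rows(
  series=[
    [[0,0,0,0,0.1,0.9,-0.5],[0,0,0,0,0,0.9,-0.5],[0,0,0,0,0,0.8,-0.5],[0,0,0,0,0,0,-0.5],[0,0,0,0,0,0,-0.5]],
  ],
)

```text
clock: 2.7
ee_pos: [0.4779, -0.1072, 0.0788]
tcp_rot: [[0.007, 1.0, -0.002], [1.0, -0.007, 0.0], [0.0, -0.002, -1.0]]
contact_force: [0.1, 0.3, 0.7]
finger_gap: 0.0636
```

```bash
python3 go.py 477 -105 22 0;python3 -c "
from h import *
save('wrist','w2')"
```

```text
t 2.7 pos [ 477.9 -107.2   78.8] psi -0.39 gap 0.0636 F [0.1 0.3 0.7]
tool units [ 0.09 -0.03  2.27]
turn units -0.004334892340877783
```

View pics/w2.png

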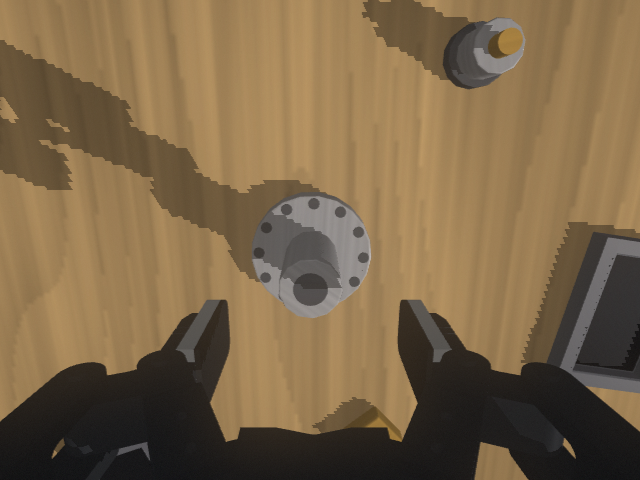

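The hub top is at (310,289), centred between the jaws (midline about 313), and the sensor (500,45) is clear. I'll go down and grip.

play_rows(
  series=[
    [[0,0,0,0.08,0,0.8,-0.5],[0,0,0,0,0,0.7,-0.5],[0,0,0,0,0,0.5,-0.5],[0,0,0,0,0,0.15,-0.5],[0,0,0,0,0,0,-0.5]],
  ],
)

```text
clock: 3.17
ee_pos: [0.4788, -0.1047, 0.0256]
tcp_rot: [[0.006, 1.0, 0.0], [1.0, -0.006, -0.0], [-0.0, 0.0, -1.0]]
contact_force: [-0.2, 0.6, -0.2]
finger_gap: 0.0641
```

play_rows(
  series=[
    [[0,0,0,0,0,0,1],[0,0,0,0,0,0,1],[0,0,0,0,0,0,1],[0,0,0,0,0,0,1],[0,0,0,0,0,0,1]],
  ],
  force=60,
)

```text
clock: 3.58
ee_pos: [0.4788, -0.1045, 0.0262]
tcp_rot: [[0.006, 1.0, 0.001], [1.0, -0.006, -0.0], [-0.0, 0.001, -1.0]]
contact_force: [-3.2, 0.1, 9.6]
finger_gap: 0.0267
```

play_rows(
  series=[
    [[0,0,0,0,0,0,1],[0,0,0,0,0,0,1],[0,0,0,0,0,-0.2,1],[0,0,0,0,0,-0.5,1],[0,0,0,0,0,-0.8,1]],
  ],
)

```text
clock: 4.0
ee_pos: [0.4769, -0.1039, 0.0619]
tcp_rot: [[0.006, 1.0, -0.003], [1.0, -0.006, 0.001], [0.001, -0.003, -1.0]]
contact_force: [-0.5, 0.2, -4.8]
finger_gap: 0.0263
```

```bash
python3 go.py 467 112 100 0
```

```text
t 4.0 pos [ 476.9 -103.9   61.9] psi -0.35 gap 0.0263 F [-0.5  0.2 -4.8]
tool units [ 8.64 -0.45 -1.51]
turn units -0.003930607605588155
```

play_rows(
  series=[
    [[0,0,0,0.4,0,-0.7,1],[0,0,0,0.8,-0.1,-0.6,1],[0,0,0,0.9,-0.1,0,1],[0,0,0,0.9,-0.1,0,1],[0,0,0,0.9,-0.1,0,1]],
  ],
)

```text
clock: 4.42
ee_pos: [0.4687, -0.0059, 0.0957]
tcp_rot: [[0.007, 1.0, 0.001], [1.0, -0.007, 0.0], [0.0, 0.001, -1.0]]
contact_force: [0.6, 0.4, -5.0]
finger_gap: 0.0264
```

play_rows(
  series=[
    [[0,0,0,0.9,-0.1,0,1],[0,0,0,0.9,0,0,1],[0,0,0,0.9,0,0,1],[0,0,0,0.6,0,0,1],[0,0,0,0,0,0,1]],
  ],
)

```text
clock: 4.83
ee_pos: [0.4669, 0.0781, 0.0954]
tcp_rot: [[0.004, 1.0, 0.0], [1.0, -0.004, 0.001], [0.001, 0.0, -1.0]]
contact_force: [0.9, -0.9, -4.0]
finger_gap: 0.0264
```

```bash
python3 go.py 467 112 100 0;python3 -c "
from h import *
save('wrist','w3')"
```

```text
t 4.83 pos [466.9  78.1  95.4] psi -0.25 gap 0.0264 F [ 0.9 -0.9 -4. ]
tool units [ 1.36 -0.   -0.18]
turn units -0.0027236072321606564
```

View pics/w3.png

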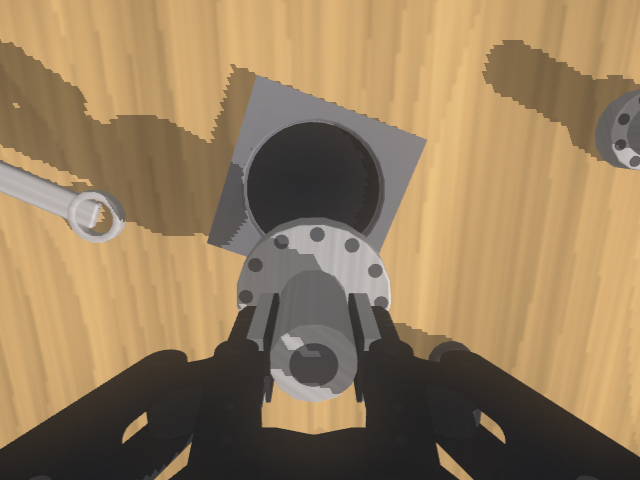

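The disc is held level and upright, with the recess ahead of it. The rim circle runs from column 245 to 384 with its far edge at row 119.

```bash
python3 - <<'E'
from h import *
for u,v in [(245,187),(384,187),(315,119.5)]: print(ray("w3",u,v,.012).round(4))
E
```

```text
[0.4284 0.1145 0.012 ]
[0.5072 0.1142 0.012 ]
[0.4682 0.1509 0.012 ]
```

play_rows(
  series=[
    [[0,0,0,0.4,0,0,1],[0,0,0,0.5,0,0,1],[0,0,0,0.4,0,0,1],[0,0,0,0.06,0,0,1],[0,0,0,0,0,0,1]],
  ],
)

```text
clock: 5.3
ee_pos: [0.4672, 0.11, 0.0951]
tcp_rot: [[0.005, 1.0, -0.0], [1.0, -0.005, -0.0], [-0.0, -0.0, -1.0]]
contact_force: [0.5, -0.6, -4.7]
finger_gap: 0.0266
```

```bash
python3 go.py 467 112 30 0
```

```text
t 5.3 pos [467.2 110.   95.1] psi -0.31 gap 0.0266 F [ 0.5 -0.6 -4.7]
tool units [ 0.08 -0.01  2.6 ]
turn units -0.00340585227591242
```

play_rows(
  series=[
    [[0,0,0,0.05,0,0.6,1],[0,0,0,0,0,0.7,1],[0,0,0,0,0,0.6,1],[0,0,0,0,0,0.4,1],[0,0,0,0,0,0,1]],
  ],
)

```text
clock: 5.72
ee_pos: [0.4659, 0.1102, 0.0358]
tcp_rot: [[0.007, 1.0, -0.003], [1.0, -0.007, -0.001], [-0.001, -0.003, -1.0]]
contact_force: [-1.2, 0.2, -4.1]
finger_gap: 0.0265
```

play_rows(
  series=[
    [[0,0,0,0,0,0.05,1],[0,0,0,0,0,0.05,1],[0,0,0,0,0,0.05,1],[0,0,0,0,0,0.05,1],[0,0,0,0,0,0,1]],
  ],
)

```text
clock: 6.13
ee_pos: [0.4675, 0.1111, 0.0328]
tcp_rot: [[0.006, 1.0, 0.001], [1.0, -0.006, 0.0], [0.0, 0.001, -1.0]]
contact_force: [-0.9, -0.5, -5.2]
finger_gap: 0.0268
```

play_rows(
  series=[
    [[0,0,0,0,0,0.04,1],[0,0,0,0,0,0.04,1],[0,0,0,0,0,0,1],[0,0,0,0,0,0,1]],
  ],
)

```text
clock: 6.47
ee_pos: [0.4672, 0.111, 0.0305]
tcp_rot: [[0.006, 1.0, -0.0], [1.0, -0.006, -0.0], [-0.0, -0.0, -1.0]]
contact_force: [0.4, 0.4, -4.5]
finger_gap: 0.027
```

play_rows(
  series=[
    [[0,0,0,0,0,0.02,1],[0,0,0,0,0,0.02,1],[0,0,0,0,0,0,1]],
  ],
)

```text
clock: 6.72
ee_pos: [0.4673, 0.1111, 0.0302]
tcp_rot: [[0.006, 1.0, -0.0], [1.0, -0.006, 0.0], [0.0, -0.0, -1.0]]
contact_force: [-3.2, -0.3, 9.1]
finger_gap: 0.0269
```

play_rows(
  series=[
    [[0,0,0,0,0,0,0.2],[0,0,0,0,0,0,-0.5],[0,0,0,0,0,0,-0.5],[0,0,0,0,0,0,-0.5],[0,0,0,0,0,0,-0.5]],
  ],
)

```text
clock: 7.13
ee_pos: [0.4674, 0.111, 0.0295]
tcp_rot: [[0.006, 1.0, 0.0], [1.0, -0.006, 0.0], [0.0, 0.0, -1.0]]
contact_force: [0.2, -0.6, -0.5]
finger_gap: 0.064
```

play_rows(
  series=[
    [[0,0,0,0,0,-0.5,-0.5],[0,0,0,0,0,-0.8,-0.5],[0,0,0,0,0,-1,-0.5],[0,0,0,0,0,-1,-0.5],[0,0,0,-0.5,0.5,-1,-0.5]],
  ],
)

```text
clock: 7.55
ee_pos: [0.4777, 0.0992, 0.1377]
tcp_rot: [[0.005, 1.0, -0.002], [1.0, -0.005, 0.0], [0.0, -0.002, -1.0]]
contact_force: [-0.2, -0.2, -0.2]
finger_gap: 0.0638
```

```bash
python3 go.py 650.3 145 140 0;python3 -c "
from h import *
save('wrist','w4')"
```

```text
t 7.55 pos [477.7  99.2 137.7] psi -0.29 gap 0.0638 F [-0.2 -0.2 -0.2]
tool units [ 1.87  6.9  -0.11]
turn units -0.0032639171256698915
```

View pics/w4.png

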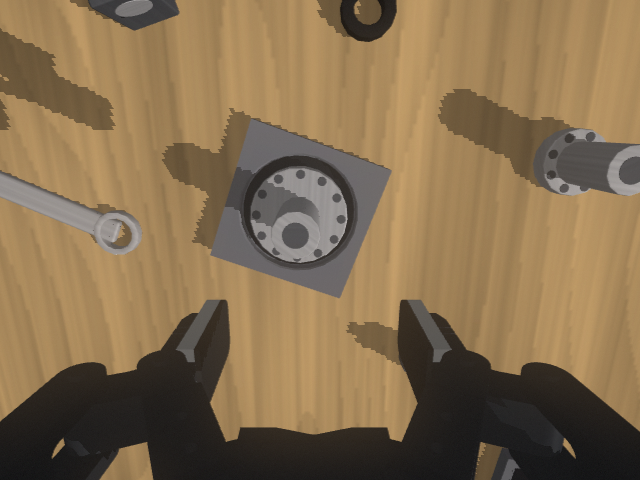

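The large disc sits flat, centred in its recess (disc about (297,212), hub top (295,235)). Next is the small disc.

play_rows(
  series=[
    [[0,0,0,0.2,0.8,0,-0.5],[0,0,0,0.3,1,0,-0.5],[0,0,0,0.3,1,0,-0.5],[0,0,0,0.3,1,0,-0.5],[0,0,0,0.2,1,0,-0.5]],
  ],
)

```text
clock: 8.02
ee_pos: [0.601, 0.1307, 0.1368]
tcp_rot: [[0.006, 1.0, 0.0], [1.0, -0.006, 0.0], [0.0, 0.0, -1.0]]
contact_force: [0.5, 0.6, -0.2]
finger_gap: 0.0639
```

play_rows(
  series=[
    [[0,0,0,0.1,0.9,0,-0.5],[0,0,0,0,0.5,0,-0.5],[0,0,0,0,0.2,0,-0.5],[0,0,0,0,0,0,-0.5],[0,0,0,0,0,0,-0.5]],
  ],
)

```text
clock: 8.43
ee_pos: [0.639, 0.1322, 0.1365]
tcp_rot: [[0.006, 1.0, -0.001], [1.0, -0.006, -0.0], [-0.0, -0.001, -1.0]]
contact_force: [-0.5, -0.1, -0.1]
finger_gap: 0.0637
```

```bash
python3 go.py 650.3 145 28 0;python3 -c "
from h import *
save('wrist','w5')"
```

```text
t 8.43 pos [639.  132.2 136.5] psi -0.37 gap 0.0637 F [-0.5 -0.1 -0.1]
tool units [0.51 0.45 4.34]
turn units -0.0040717776977314294
```

View pics/w5.png

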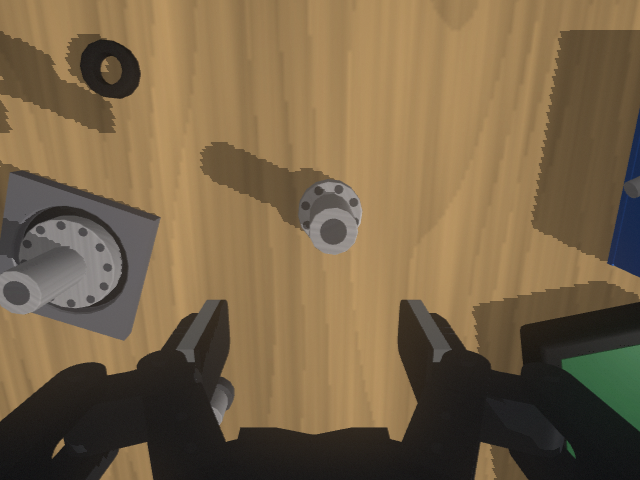

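The small disc's hub top is at (333,232). The sensor, meter and blue box are all clear of it.

```bash
python3 - <<'E'
from h import *
print(ray("w5",333,232,.062))
P=cloud("w5")
c=(.65,.145)
for r,lo,hi in [(.03,.055,.08),(.04,.009,.02)]:
    m=(P[...,2]>lo)&(P[...,2]<hi)&(np.hypot(P[...,0]-c[0],P[...,1]-c[1])<r); q=P[m]; print((q.min(0)+q.max(0))/2,np.ptp(q,0))
E
```

```text
[0.6501014  0.14438789 0.062     ]
[0.65011444 0.14502193 0.05965058] [0.0270653  0.02769336 0.00929894]
[0.65030585 0.14804516 0.01432987] [0.04348862 0.03731539 0.01063267]
```

play_rows(
  series=[
    [[0,0,0,0.25,0.2,0.5,-0.5],[0,0,0,0.25,0.25,0.8,-0.5],[0,0,0,0,0,0.7,-0.5],[0,0,0,0,0,0,-0.5],[0,0,0,0,0,0,-0.5]],
  ],
)

```text
clock: 8.9
ee_pos: [0.6498, 0.145, 0.0857]
tcp_rot: [[0.006, 1.0, -0.003], [1.0, -0.006, -0.001], [-0.001, -0.003, -1.0]]
contact_force: [-0.3, -0.3, -0.6]
finger_gap: 0.0643
```

```bash
python3 go.py 650.3 145 26 0
```

```text
t 8.9 pos [649.8 145.   85.7] psi -0.34 gap 0.0643 F [-0.3 -0.3 -0.6]
tool units [0.   0.03 2.39]
turn units -0.003751500774858011
```

play_rows(
  series=[
    [[0,0,0,0,0,0.8,-0.5],[0,0,0,0,0,0.8,-0.5],[0,0,0,0,0,0.6,-0.5],[0,0,0,0,0,0.15,-0.5],[0,0,0,0,0,0,-0.5]],
  ],
)

```text
clock: 9.32
ee_pos: [0.6505, 0.1447, 0.0276]
tcp_rot: [[0.006, 1.0, -0.002], [1.0, -0.006, -0.0], [-0.0, -0.002, -1.0]]
contact_force: [-1.0, -0.1, 0.8]
finger_gap: 0.0642
```

play_rows(
  series=[
    [[0,0,0,0,0,0,1],[0,0,0,0,0,0,1],[0,0,0,0,0,0,1],[0,0,0,0,0,0,1],[0,0,0,0,0,0,1]],
  ],
)

```text
clock: 9.73
ee_pos: [0.6521, 0.1451, 0.0297]
tcp_rot: [[0.006, 1.0, 0.002], [1.0, -0.006, 0.0], [0.0, 0.002, -1.0]]
contact_force: [-1.3, 0.2, 6.1]
finger_gap: 0.0266
```

play_rows(
  series=[
    [[0,0,0,0,0,0,1],[0,0,0,0,0,0,1],[0,0,0,0,0,-0.3,1],[0,0,0,0,0,-0.8,1],[0,0,0,0,0,-1,1]],
  ],
)

```text
clock: 10.15
ee_pos: [0.6495, 0.1445, 0.0799]
tcp_rot: [[0.006, 1.0, -0.004], [1.0, -0.006, -0.001], [-0.001, -0.004, -1.0]]
contact_force: [-0.7, 0.1, -1.7]
finger_gap: 0.0264
```

```bash
python3 go.py 527.3 381.5 100 0
```

```text
t 10.15 pos [649.5 144.5  79.9] psi -0.36 gap 0.0264 F [-0.7  0.1 -1.7]
tool units [ 9.45 -4.95 -0.79]
turn units -0.003959082082136971
```

play_rows(
  series=[
    [[0,0,0,0.5,-0.3,-0.4,1],[0,0,0,0.9,-0.5,-0.4,1],[0,0,0,0.9,-0.5,0,1],[0,0,0,0.9,-0.5,0,1],[0,0,0,0.9,-0.5,0,1]],
  ],
)

```text
clock: 10.57
ee_pos: [0.5932, 0.249, 0.1012]
tcp_rot: [[0.007, 1.0, 0.0], [1.0, -0.007, 0.0], [0.0, 0.0, -1.0]]
contact_force: [0.9, 0.7, -2.7]
finger_gap: 0.0265
```

play_rows(
  series=[
    [[0,0,0,0.9,-0.6,0,1],[0,0,0,0.9,-0.6,0,1],[0,0,0,0.9,-0.6,0,1],[0,0,0,0.6,-0.5,0,1],[0,0,0,0.3,-0.2,0,1]],
  ],
)

```text
clock: 10.98
ee_pos: [0.5299, 0.3402, 0.1008]
tcp_rot: [[0.004, 1.0, -0.001], [1.0, -0.004, 0.0], [0.0, -0.001, -1.0]]
contact_force: [-0.3, -0.1, -3.0]
finger_gap: 0.0267
```

play_rows(
  series=[
    [[0,0,0,0,0,0,1]],
  ],
)

```text
clock: 11.07
ee_pos: [0.5308, 0.3398, 0.1008]
tcp_rot: [[0.004, 1.0, -0.001], [1.0, -0.004, 0.0], [0.0, -0.001, -1.0]]
contact_force: [0.2, 0.5, -2.3]
finger_gap: 0.0265
```

```bash
python3 go.py 527.3 381.5 100 0;python3 -c "
from h import *
save('wrist','w6')"
```

```text
t 11.07 pos [530.8 339.8 100.8] psi -0.22 gap 0.0265 F [ 0.2  0.5 -2.3]
tool units [ 1.67 -0.15  0.03]
turn units -0.0024258117209647557
```

View pics/w6.png

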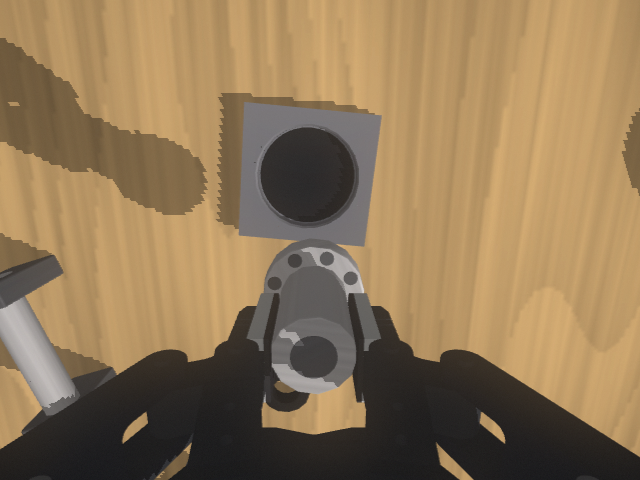

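The small nest's rim circle is centred near (307,176), with the disc held upright.

```bash
python3 - <<'E'
from h import *
for u,v in [(256.5,175),(358,175),(307,124.5),(307,227.5)]: print(ray("w6",u,v,.012).round(4))
E
```

```text
[0.4983 0.3823 0.012 ]
[0.5567 0.3821 0.012 ]
[0.5275 0.41   0.012 ]
[0.5271 0.351  0.012 ]
```

play_rows(
  series=[
    [[0,0,0,0.4,-0.05,0,1],[0,0,0,0.6,-0.08,0.2,1],[0,0,0,0.5,0,0.3,1],[0,0,0,0.17,0,0,1],[0,0,0,0,0,0,1]],
  ],
)

```text
clock: 11.53
ee_pos: [0.5292, 0.381, 0.0873]
tcp_rot: [[0.005, 1.0, -0.001], [1.0, -0.005, -0.0], [-0.0, -0.001, -1.0]]
contact_force: [-0.0, -0.3, -2.2]
finger_gap: 0.0267
```

play_rows(
  series=[
    [[0,0,0,0,0,0,1],[0,0,0,0,0,0,1]],
  ],
)

```text
clock: 11.7
ee_pos: [0.5294, 0.3796, 0.0881]
tcp_rot: [[0.006, 1.0, -0.0], [1.0, -0.006, -0.0], [-0.0, -0.0, -1.0]]
contact_force: [0.4, 0.2, -2.3]
finger_gap: 0.0264
```

```bash
python3 go.py 527.5 381 34 0
```

```text
t 11.7 pos [529.4 379.6  88.1] psi -0.35 gap 0.0264 F [ 0.4  0.2 -2.3]
tool units [ 0.06 -0.08  2.16]
turn units -0.003915539147267225
```

play_rows(
  series=[
    [[0,0,0,0.05,-0.08,0.6,1],[0,0,0,0,0,0.6,1],[0,0,0,0,0,0.5,1],[0,0,0,0,0,0.3,1],[0,0,0,0,0,0.05,1]],
  ],
)

```text
clock: 12.12
ee_pos: [0.5267, 0.3802, 0.0354]
tcp_rot: [[0.007, 1.0, -0.002], [1.0, -0.007, -0.002], [-0.002, -0.002, -1.0]]
contact_force: [-0.9, -0.5, -2.9]
finger_gap: 0.0265
```

play_rows(
  series=[
    [[0,0,0,0,0,0.04,1],[0,0,0,0,0,0,1]],
  ],
)

```text
clock: 12.28
ee_pos: [0.5278, 0.3812, 0.0364]
tcp_rot: [[0.006, 1.0, 0.0], [1.0, -0.006, 0.0], [0.0, 0.0, -1.0]]
contact_force: [-0.4, -0.0, -2.6]
finger_gap: 0.0267
```

play_rows(
  series=[
    [[0,0,0,0,0,0.04,1],[0,0,0,0,0,0,1]],
  ],
)

```text
clock: 12.45
ee_pos: [0.5278, 0.3814, 0.0356]
tcp_rot: [[0.006, 1.0, 0.001], [1.0, -0.006, 0.001], [0.001, 0.001, -1.0]]
contact_force: [1.1, -0.1, -2.1]
finger_gap: 0.0262
```

play_rows(
  series=[
    [[0,0,0,0,0,0.04,1],[0,0,0,0,0,0.02,1],[0,0,0,0,0,0,1]],
  ],
)

```text
clock: 12.7
ee_pos: [0.5276, 0.3813, 0.0338]
tcp_rot: [[0.006, 1.0, 0.0], [1.0, -0.006, 0.0], [0.0, 0.0, -1.0]]
contact_force: [-0.1, 0.2, -1.4]
finger_gap: 0.0264
```

play_rows(
  series=[
    [[0,0,0,0,0,0.02,1],[0,0,0,0,0,0.0,1],[0,0,0,0,0,0,1]],
  ],
)

```text
clock: 12.95
ee_pos: [0.5276, 0.3813, 0.0337]
tcp_rot: [[0.006, 1.0, 0.0], [1.0, -0.006, 0.0], [0.0, 0.0, -1.0]]
contact_force: [-2.4, -2.0, 5.9]
finger_gap: 0.0266
```

play_rows(
  series=[
    [[0,0,0,0,0,0,0.2],[0,0,0,0,0,0,-0.5],[0,0,0,0,0,0,-0.5],[0,0,0,0,0,0,-0.5],[0,0,0,0,0,-0.4,-0.5]],
  ],
)

```text
clock: 13.37
ee_pos: [0.5263, 0.3804, 0.0415]
tcp_rot: [[0.006, 1.0, -0.002], [1.0, -0.006, -0.002], [-0.002, -0.002, -1.0]]
contact_force: [-0.6, 0.1, -0.9]
finger_gap: 0.064
```

play_rows(
  series=[
    [[0,0,0,0,0,-0.8,-0.5],[0,0,0,0,0,-1,-0.5],[0,0,0,0,0,-1,-0.5],[0,0,0,-0.7,0,-1,-0.5],[0,0,0,-1,0,0,-0.5]],
  ],
)

```text
clock: 13.78
ee_pos: [0.5299, 0.3415, 0.144]
tcp_rot: [[0.004, 1.0, 0.007], [1.0, -0.004, 0.005], [0.005, 0.007, -1.0]]
contact_force: [0.9, 0.1, 0.7]
finger_gap: 0.0641
```

```bash
python3 go.py 533.7 -387 140 5.7;python3 -c "
from h import *
save('wrist','w7')"
```

```text
t 13.78 pos [529.9 341.5 144. ] psi -0.25 gap 0.0641 F [0.9 0.1 0.7]
tool units [-2.914e+01  2.800e-01  1.000e-02]
turn units -0.06611089119396821
```

View pics/w7.png

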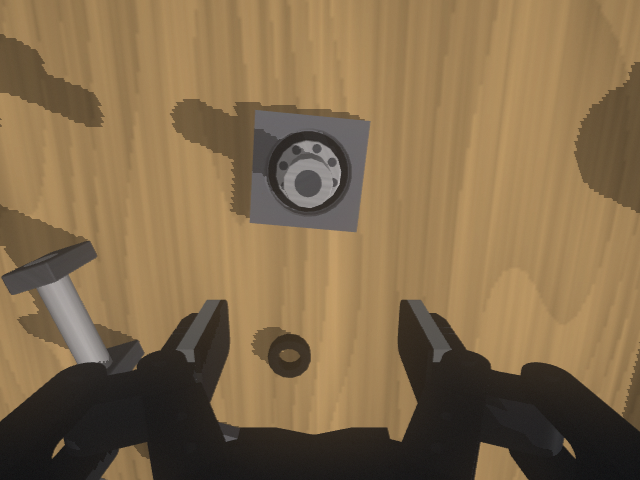

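The small disc is seated and centred in its recess, at (308,172). Now the traverse to the dark bearing block.

play_rows(
  series=[
    [[0,0,0,-1,0,0,-0.5],[0,0,0,-1,0,0,-0.5],[0,0,0,-1,0,0,-0.5],[0,0,0,-1,0,0,-0.5],[0,0,0,-1,0,0,-0.5]],
  ],
)

```text
clock: 14.25
ee_pos: [0.5262, 0.2126, 0.1385]
tcp_rot: [[0.006, 1.0, 0.0], [1.0, -0.006, 0.0], [0.0, 0.0, -1.0]]
contact_force: [-0.6, 0.4, 0.5]
finger_gap: 0.0639
```

play_rows(
  series=[
    [[0,0,0,-1,0,0,-0.5],[0,0,0,-1,0,0,-0.5],[0,0,0,-1,0,0,-0.5],[0,0,0,-1,0,0,-0.5],[0,0,0,-1,0,0,-0.5]],
  ],
)

```text
clock: 14.67
ee_pos: [0.5254, 0.0875, 0.1385]
tcp_rot: [[0.006, 1.0, 0.0], [1.0, -0.006, 0.0], [0.0, 0.0, -1.0]]
contact_force: [0.0, -0.2, 0.3]
finger_gap: 0.0643
```

play_rows(
  series=[
    [[0,0,0,-1,0,0,-0.5],[0,0,0,-1,0,0,-0.5],[0,0,0,-1,0,0,-0.5],[0,0,0,-1,0,0,-0.5],[0,0,0,-1,0,0,-0.5]],
  ],
)

```text
clock: 15.08
ee_pos: [0.5247, -0.0375, 0.1385]
tcp_rot: [[0.006, 1.0, 0.0], [1.0, -0.006, -0.0], [-0.0, 0.0, -1.0]]
contact_force: [0.7, -0.3, -0.3]
finger_gap: 0.0643
```

play_rows(
  series=[
    [[0,0,0,-1,0,0,-0.5],[0,0,0,-1,0,0,-0.5],[0,0,0,-1,0,0,-0.5],[0,0,0,-1,0,0,-0.5],[0,0,0,-1,0,0,-0.5]],
  ],
)

```text
clock: 15.5
ee_pos: [0.5239, -0.1626, 0.1385]
tcp_rot: [[0.006, 1.0, 0.0], [1.0, -0.006, -0.0], [-0.0, 0.0, -1.0]]
contact_force: [-0.1, 0.3, 1.0]
finger_gap: 0.0642
```

play_rows(
  series=[
    [[0,0,0,-1,0,0,-0.5],[0,0,0,-1,0,0,-0.5],[0,0,0,-1,0,0,-0.5],[0,0,0,-1,0,0,-0.5],[0,0,0,-1,0,0,-0.5]],
  ],
)

```text
clock: 15.92
ee_pos: [0.5231, -0.2876, 0.1385]
tcp_rot: [[0.006, 1.0, 0.0], [1.0, -0.006, -0.0], [-0.0, 0.0, -1.0]]
contact_force: [0.6, 0.2, -0.1]
finger_gap: 0.064
```

```bash
python3 go.py 533.7 -387 140 5.7
```

```text
t 15.92 pos [ 523.1 -287.6  138.5] psi -0.36 gap 0.064 F [ 0.6  0.2 -0.1]
tool units [-3.97  0.45 -0.06]
turn units -0.06736477973752938
```

play_rows(
  series=[
    [[0,0,-0.067,-1,0.1,-0.2,-0.5],[0,0,0,-1,0.1,-0.2,-0.5],[0,0,0,-1,0.1,0,-0.5],[0,0,0,-1,0.1,0,-0.5],[0,0,0,-1,0.1,0,-0.5]],
  ],
)

```text
clock: 16.33
ee_pos: [0.5455, -0.4111, 0.1486]
tcp_rot: [[-0.099, 0.995, 0.0], [0.995, 0.099, -0.0], [-0.0, 0.0, -1.0]]
contact_force: [-0.3, -0.6, 0.6]
finger_gap: 0.0641
```

play_rows(
  series=[
    [[0,0,0,-0.6,0,0,-0.5],[0,0,0,0,0,0,-0.5],[0,0,0,0,0,0,-0.5]],
  ],
)

```text
clock: 16.58
ee_pos: [0.5466, -0.4251, 0.148]
tcp_rot: [[-0.098, 0.995, -0.0], [0.995, 0.098, 0.0], [0.001, -0.0, -1.0]]
contact_force: [0.6, 0.6, -0.1]
finger_gap: 0.0641
```

```bash
python3 go.py 533.7 -387 140 5.7;python3 -c "
from h import *
save('wrist','w8')"
```

```text
t 16.58 pos [ 546.6 -425.1  148. ] psi 5.6 gap 0.0641 F [ 0.6  0.6 -0.1]
tool units [ 1.57 -0.37  0.32]
turn units -0.0011066567735166604
```

View pics/w8.png

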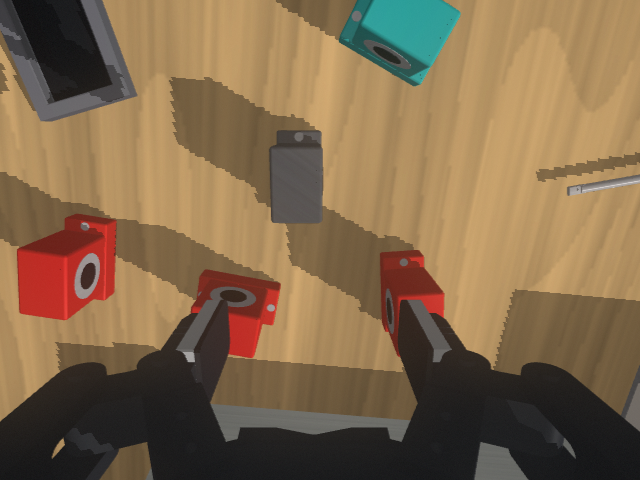

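The dark block lines up with the jaws, its top face spanning (270,147)–(323,222). Reds are at (235,310), (410,290) and (70,265), so I'll check the finger clearance.

```bash
python3 - <<'E'
from h import *
print(ray("w8",297,184,.064))
im,*_=load("w8");P=cloud("w8");h=P[...,2]
m=(h>.055)&(h<.075)&(np.hypot(P[...,0]-.534,P[...,1]+.387)<.045)&(im.max(-1)<110)&(im.max(-1).astype(int)-im.min(-1)<30)
q=P[m].astype(np.float32);print((q.min(0)+q.max(0))/2,cv2.minAreaRect(q[:,:2]*1000))
i=im.astype(int);r=(i[...,2]>i[...,0]+80)&(h>.01)
n,l,st,_=cv2.connectedComponentsWithStats(r.astype(np.uint8))
for k in range(1,n):
    if st[k,4]>200: q=P[l==k]; print(st[k,:4],np.nanmin(q,0).round(3),np.nanmax(q,0).round(3))
E
```

```text
[ 0.53354914 -0.38826597  0.064     ]
[ 0.5327792  -0.38903618  0.06076932] ((532.8831787109375, -389.052490234375), (29.9742488861084, 43.68583297729492), 5.582087993621826)
[ 17 216  95 104] [ 0.367 -0.496  0.01 ] [ 0.401 -0.434  0.066]
[383 253  61  72] [ 0.583 -0.47   0.01 ] [ 0.632 -0.411  0.167]
[198 276  82  82] [ 0.466 -0.504  0.011] [ 0.526 -0.431  0.157]
```

play_rows(
  series=[
    [[0,0,0,0.4,-0.1,0,-0.2],[0,0,0,0.6,-0.2,0,-0.2],[0,0,0,0.5,-0.1,0,-0.2],[0,0,0,0.1,0,0,-0.2],[0,0,0,0,0,0,-0.2]],
  ],
)

```text
clock: 17.05
ee_pos: [0.533, -0.3843, 0.1484]
tcp_rot: [[-0.101, 0.995, -0.0], [0.995, 0.101, 0.0], [0.0, -0.0, -1.0]]
contact_force: [0.3, -0.6, 0.7]
finger_gap: 0.0513
```

play_rows(
  series=[
    [[0,0,0,0,0,0.5,-0.2],[0,0,0,0,0,0.8,-0.2],[0,0,0,0,0,0.5,-0.2],[0,0,0,0,0,0,-0.2],[0,0,0,0,0,0,-0.2]],
  ],
)

```text
clock: 17.47
ee_pos: [0.5325, -0.3858, 0.1017]
tcp_rot: [[-0.099, 0.995, -0.002], [0.995, 0.099, 0.001], [0.002, -0.002, -1.0]]
contact_force: [-0.4, 0.1, 0.9]
finger_gap: 0.051
```

```bash
python3 go.py 533.3 -386 28 5.6;python3 -c "
from h import *
save('wrist','w9')"
```

```text
t 17.47 pos [ 532.5 -385.8  101.7] psi 5.66 gap 0.051 F [-0.4  0.1  0.9]
tool units [-0.02  0.04  2.95]
turn units 0.0006999364129356126
```

View pics/w9.png

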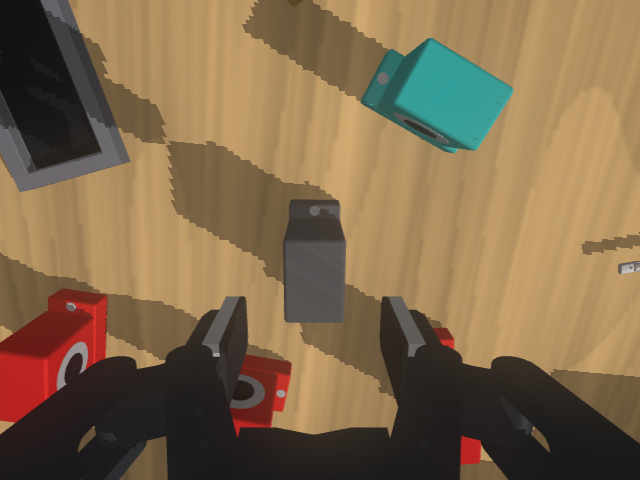

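The block is centred between the fingers (top face (284–346, 235–322)), and the reds stay behind or outside them.

play_rows(
  series=[
    [[0,0,0,0,0,0.6,-0.2],[0,0,0,0,0,0.7,-0.2],[0,0,0,0,0,0.5,-0.2],[0,0,0,0,0,0.1,-0.2],[0,0,0,0,0,0,-0.2]],
  ],
)

```text
clock: 17.93
ee_pos: [0.5327, -0.3858, 0.055]
tcp_rot: [[-0.099, 0.995, -0.001], [0.995, 0.099, 0.001], [0.001, -0.001, -1.0]]
contact_force: [-0.3, 0.5, 0.6]
finger_gap: 0.0512
```

play_rows(
  series=[
    [[0,0,0,0,0,0.4,-0.2],[0,0,0,0,0,0.5,-0.2],[0,0,0,0,0,0.12,-0.2],[0,0,0,0,0,0,-0.2],[0,0,0,0,0,0,-0.2]],
  ],
)

```text
clock: 18.35
ee_pos: [0.5329, -0.3859, 0.0297]
tcp_rot: [[-0.099, 0.995, -0.001], [0.995, 0.099, 0.0], [0.0, -0.0, -1.0]]
contact_force: [-0.6, -0.1, 0.1]
finger_gap: 0.0513
```

```bash
python3 go.py 533.3 -386 28 5.6
```

```text
t 18.35 pos [ 532.9 -385.9   29.7] psi 5.67 gap 0.0513 F [-0.6 -0.1  0.1]
tool units [-0.01  0.01  0.07]
turn units 0.0008221560882576936
```

play_rows(
  series=[
    [[0,0,0,0,0,0,0.3],[0,0,0,0,0,0,1],[0,0,0,0,0,0,1],[0,0,0,0,0,0,1],[0,0,0,0,0,0,1]],
  ],
)

```text
clock: 18.77
ee_pos: [0.5334, -0.3862, 0.0306]
tcp_rot: [[-0.099, 0.995, 0.001], [0.995, 0.099, -0.001], [-0.001, 0.001, -1.0]]
contact_force: [-1.6, -0.0, 4.2]
finger_gap: 0.0291
```

play_rows(
  series=[
    [[0,0,0,0,0,0,1],[0,0,0,0,0,0,1],[0,0,0,0,0,-0.3,1],[0,0,0,0,0,-0.8,1],[0,0,0,0,0,-1,1]],
  ],
)

```text
clock: 19.18
ee_pos: [0.5312, -0.3845, 0.0808]
tcp_rot: [[-0.099, 0.995, -0.004], [0.995, 0.099, 0.003], [0.004, -0.004, -1.0]]
contact_force: [0.2, -0.7, -3.2]
finger_gap: 0.0293
```

```bash
python3 go.py 661.3 -146 125 -9.5
```

```text
t 19.18 pos [ 531.2 -384.5   80.8] psi 5.68 gap 0.0293 F [ 0.2 -0.7 -3.2]
tool units [ 8.99  6.12 -1.76]
turn units 0.16863966320559418
```

play_rows(
  series=[
    [[0,0,0,0,0,-1,1],[0,0,0,0,0,-0.7,1],[0,0,0,0.4,0.3,0,1],[0,0,0,0.8,0.6,0,1],[0,0,0,0.8,0.6,0,1]],
  ],
)

```text
clock: 19.6
ee_pos: [0.5649, -0.3316, 0.1244]
tcp_rot: [[-0.097, 0.995, -0.001], [0.995, 0.097, 0.001], [0.001, -0.001, -1.0]]
contact_force: [0.5, 0.8, -4.1]
finger_gap: 0.0293
```

play_rows(
  series=[
    [[0,0,0.0562,0.8,0.6,0,1],[0,0,0.0562,0.8,0.6,0,1],[0,0,0.0562,0.8,0.6,0,1],[0,0,0,0.8,0.6,0,1],[0,0,0,0.5,0.4,0,1]],
  ],
)

```text
clock: 20.02
ee_pos: [0.6404, -0.2414, 0.1237]
tcp_rot: [[0.164, 0.986, -0.001], [0.986, -0.164, 0.001], [0.001, -0.002, -1.0]]
contact_force: [1.0, -0.0, -4.9]
finger_gap: 0.0293
```

play_rows(
  series=[
    [[0,0,0,0,0,0,1],[0,0,0,0,0,0,1]],
  ],
)

```text
clock: 20.18
ee_pos: [0.6396, -0.2432, 0.124]
tcp_rot: [[0.163, 0.987, -0.002], [0.987, -0.163, 0.0], [0.0, -0.002, -1.0]]
contact_force: [-0.9, -0.5, -3.8]
finger_gap: 0.0292
```

```bash
python3 go.py 661.5 -144 125 -9.5;python3 -c "
from h import *
save('wrist','w10')"
```

```text
t 20.18 pos [ 639.6 -243.2  124. ] psi -9.36 gap 0.0292 F [-0.9 -0.5 -3.8]
tool units [ 4.06  0.22 -0.04]
turn units 0.001543863397847684
```

View pics/w10.png

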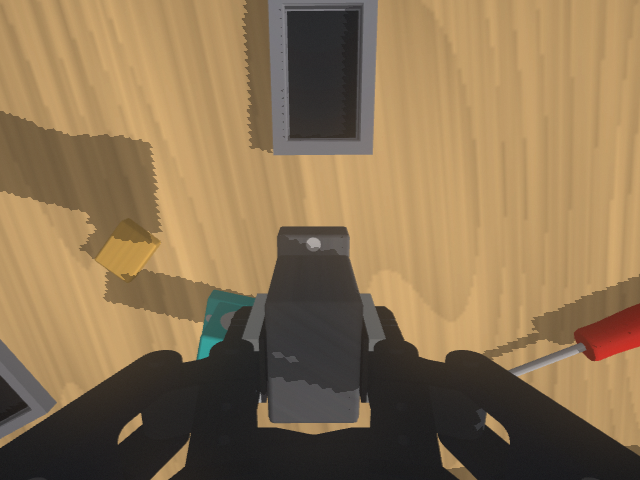

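The bearing nest is ahead and well aligned. Its recess rim corners are about (282,5), (362,4), (358,139) and (287,139).

```bash
python3 - <<'E'
from h import *
q=np.array([ray("w10",u,v,.012) for u,v in [(281,4),(363,3),(360,140),(285,140)]]);print(q.round(4),q.mean(0)); 
for a,b in [(3,0),(2,1)]: d=q[b]-q[a];print(np.degrees(np.arctan2(d[1],d[0])))
E
```

```text
[[ 0.6437 -0.1063  0.012 ]
 [ 0.6896 -0.1133  0.012 ]
 [ 0.6781 -0.1875  0.012 ]
 [ 0.6324 -0.18    0.012 ]] [ 0.66094961 -0.14676553  0.012     ]
81.27646828246039
81.24815691669585
```

play_rows(
  series=[
    [[0,0,0,0.6,0.1,0,1],[0,0,0,0.8,0.1,0,1],[0,0,0,0.9,0,0,1],[0,0,0,0.8,0,0,1],[0,0,0,0.5,0,0,1]],
  ],
)

```text
clock: 20.65
ee_pos: [0.659, -0.1549, 0.1248]
tcp_rot: [[0.165, 0.986, -0.001], [0.986, -0.165, 0.001], [0.001, -0.001, -1.0]]
contact_force: [-0.0, -0.1, -4.8]
finger_gap: 0.0287
```

play_rows(
  series=[
    [[0,0,0,0.3,0,0.2,1],[0,0,0,0.1,0,0.5,1],[0,0,0,0,0,0.5,1],[0,0,0,0,0,0.5,1],[0,0,0,0,0,0,1]],
  ],
)

```text
clock: 21.07
ee_pos: [0.6585, -0.1469, 0.0784]
tcp_rot: [[0.166, 0.986, -0.006], [0.986, -0.166, 0.001], [0.0, -0.006, -1.0]]
contact_force: [-1.4, 0.7, -4.7]
finger_gap: 0.0292
```

```bash
python3 go.py 661.5 -144 34 -9.5
```

```text
t 21.07 pos [ 658.5 -146.9   78.4] psi -9.54 gap 0.0292 F [-1.4  0.7 -4.7]
tool units [0.13 0.11 1.77]
turn units -0.00045204459090787534
```

play_rows(
  series=[
    [[0,0,0,0.1,0.05,0.5,1],[0,0,0,0,0,0.5,1],[0,0,0,0,0,0.4,1],[0,0,0,0,0,0.15,1],[0,0,0,0,0,0,1]],
  ],
)

```text
clock: 21.48
ee_pos: [0.6617, -0.1441, 0.0421]
tcp_rot: [[0.165, 0.986, -0.002], [0.986, -0.165, 0.001], [0.0, -0.003, -1.0]]
contact_force: [-0.4, -0.8, -4.4]
finger_gap: 0.029
```

play_rows(
  series=[
    [[0,0,0,0,0,0.03,1],[0,0,0,0,0,0,1],[0,0,0,0,0,0,1]],
  ],
)

```text
clock: 21.73
ee_pos: [0.6633, -0.1443, 0.0437]
tcp_rot: [[0.165, 0.986, 0.001], [0.986, -0.165, -0.0], [-0.0, 0.001, -1.0]]
contact_force: [0.0, 0.7, -4.1]
finger_gap: 0.0294
```

```bash
python3 go.py 661.5 -144.5 34 -9.5
```

```text
t 21.73 pos [ 663.3 -144.3   43.7] psi -9.5 gap 0.0294 F [ 0.   0.7 -4.1]
tool units [-0.02 -0.07  0.39]
turn units 4.4601388810110934e-05
```

play_rows(
  series=[
    [[0,0,0,0,-0.07,0.12,1],[0,0,0,0,0,0.1,1],[0,0,0,0,0,0.06,1],[0,0,0,0,0,0,1],[0,0,0,0,0,0,1]],
  ],
)

```text
clock: 22.15
ee_pos: [0.6609, -0.1439, 0.0359]
tcp_rot: [[0.165, 0.986, -0.0], [0.986, -0.165, 0.0], [0.0, -0.0, -1.0]]
contact_force: [0.5, -0.0, -4.5]
finger_gap: 0.0297
```

play_rows(
  series=[
    [[0,0,0,0,0,0.04,1],[0,0,0,0,0,0.02,1],[0,0,0,0,0,0,1]],
  ],
)

```text
clock: 22.4
ee_pos: [0.6612, -0.1439, 0.0346]
tcp_rot: [[0.165, 0.986, 0.0], [0.986, -0.165, -0.0], [0.0, 0.0, -1.0]]
contact_force: [-0.1, 0.2, -3.2]
finger_gap: 0.0294
```

play_rows(
  series=[
    [[0,0,0,0,0,0.03,1],[0,0,0,0,0,0,1],[0,0,0,0,0,0,1]],
  ],
)

```text
clock: 22.65
ee_pos: [0.6612, -0.1439, 0.0346]
tcp_rot: [[0.165, 0.986, 0.0], [0.986, -0.165, -0.0], [0.0, 0.0, -1.0]]
contact_force: [-3.4, 0.6, 5.2]
finger_gap: 0.0298
```

play_rows(
  series=[
    [[0,0,0,0,0,0,0.1],[0,0,0,0,0,0,-0.4],[0,0,0,0,0,0,-0.4],[0,0,0,0,0,0,-0.4],[0,0,0,0,0,-0.4,-0.4]],
  ],
)

```text
clock: 23.07
ee_pos: [0.6598, -0.1437, 0.0423]
tcp_rot: [[0.165, 0.986, -0.003], [0.986, -0.165, 0.001], [0.0, -0.003, -1.0]]
contact_force: [-0.6, -0.5, 0.4]
finger_gap: 0.0597
```

play_rows(
  series=[
    [[0,0,0,0,0,-0.8,-0.4],[0,0,0,0,0,-1,-0.4],[0,0,0,0,0,-1,-0.4],[0,0,0,-1,0,-1,-0.4],[0,0,0,-1,0,0,-0.4]],
  ],
)

```text
clock: 23.48
ee_pos: [0.6561, -0.1936, 0.1453]
tcp_rot: [[0.163, 0.987, 0.008], [0.987, -0.163, -0.002], [-0.001, 0.008, -1.0]]
contact_force: [1.5, -1.5, 0.8]
finger_gap: 0.0598
```

```bash
python3 go.py 365.6 280 140 17;python3 -c "
from h import *
save('wrist','w11')"
```

```text
t 23.48 pos [ 656.1 -193.6  145.3] psi -9.37 gap 0.0598 F [ 1.5 -1.5  0.8]
tool units [ 16.8  -14.55   0.08]
turn units -0.2929950471865721
```

View pics/w11.png

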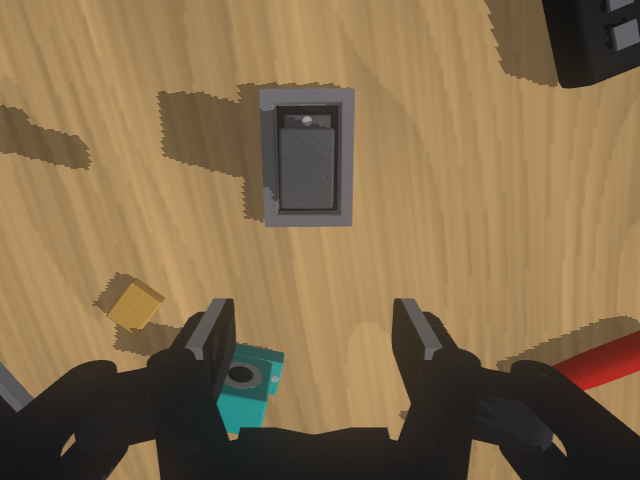

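The bearing block is seated in its recess, square, with a gap all round (body (278–336, 127–210)). Now the shaft unit.

play_rows(
  series=[
    [[0,0,-0.0733,0.4,-0.4,0,-0.4],[0,0,-0.0733,0.7,-0.7,0,-0.4],[0,0,-0.0733,0.7,-0.9,0,-0.4],[0,0,-0.0733,0.7,-1,0,-0.4],[0,0,0,0.8,-1,0,-0.4]],
  ],
)

```text
clock: 23.95
ee_pos: [0.5461, -0.1219, 0.1391]
tcp_rot: [[-0.298, 0.955, 0.001], [0.955, 0.298, 0.0], [-0.0, 0.001, -1.0]]
contact_force: [0.3, -0.6, 0.2]
finger_gap: 0.06
```

```bash
python3 go.py 370 215 140 17
```

```text
t 23.95 pos [ 546.1 -121.9  139.1] psi 17.32 gap 0.06 F [ 0.3 -0.6  0.2]
tool units [14.96 -2.71 -0.04]
turn units 0.0035417825500251767
```

play_rows(
  series=[
    [[0,0,0,1,-0.2,0,-0.4],[0,0,0,1,-0.2,0,-0.4],[0,0,0,1,-0.2,0,-0.4],[0,0,0,1,-0.2,0,-0.4],[0,0,0,1,-0.2,0,-0.4]],
  ],
)

```text
clock: 24.37
ee_pos: [0.4861, -0.0094, 0.1393]
tcp_rot: [[-0.29, 0.957, 0.001], [0.957, 0.29, 0.0], [-0.0, 0.001, -1.0]]
contact_force: [0.4, 0.2, 0.8]
finger_gap: 0.0599
```

play_rows(
  series=[
    [[0,0,0,1,-0.2,0,-0.4],[0,0,0,1,-0.2,0,-0.4],[0,0,0,1,-0.2,0,-0.4],[0,0,0,1,-0.2,0,-0.4],[0,0,0,1,0,0,-0.4]],
  ],
)

```text
clock: 24.78
ee_pos: [0.4298, 0.1042, 0.1391]
tcp_rot: [[-0.29, 0.957, -0.0], [0.957, 0.29, -0.0], [0.0, -0.0, -1.0]]
contact_force: [0.7, 1.1, 0.3]
finger_gap: 0.0599
```

play_rows(
  series=[
    [[0,0,0,1,0,0,-0.4],[0,0,0,0.9,0,0,-0.4],[0,0,0,0.6,0,0,-0.4],[0,0,0,0.3,0,0,-0.4],[0,0,0,0,0,0,-0.4]],
  ],
)

```text
clock: 25.2
ee_pos: [0.4107, 0.1715, 0.1391]
tcp_rot: [[-0.292, 0.956, 0.0], [0.956, 0.292, 0.0], [0.0, 0.001, -1.0]]
contact_force: [-0.5, -0.5, 0.4]
finger_gap: 0.0599
```

```bash
python3 go.py 365.6 280 140 17;python3 -c "
from h import *
save('wrist','w12')"
```

```text
t 25.2 pos [410.7 171.5 139.1] psi 16.99 gap 0.0599 F [-0.5 -0.5  0.4]
tool units [ 4.68 -0.46 -0.03]
turn units -0.00013430779211446185
```

View pics/w12.png

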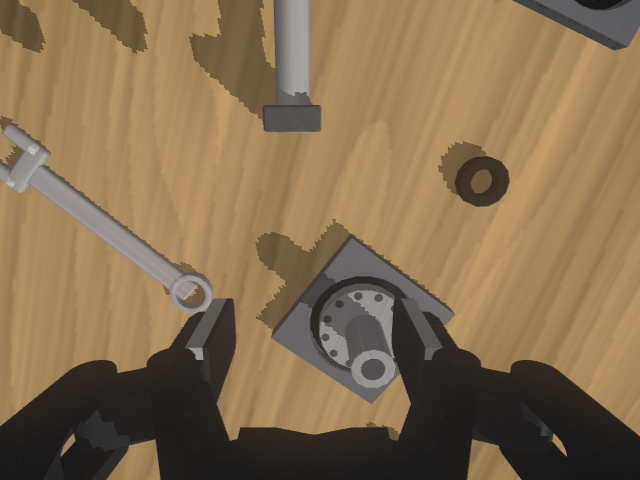

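The shaft unit lines up with the jaws, near block at (292,118). I'll move a bit further for a full view.

play_rows(
  series=[
    [[0,0,0,0.6,-0.1,0,-0.4],[0,0,0,0.8,-0.2,0,-0.4],[0,0,0,0.6,-0.1,0,-0.4],[0,0,0,0,0,0,-0.4],[0,0,0,0,0,0,-0.4]],
  ],
)

```text
clock: 25.67
ee_pos: [0.3871, 0.2148, 0.1389]
tcp_rot: [[-0.291, 0.957, 0.0], [0.957, 0.291, -0.0], [-0.0, 0.0, -1.0]]
contact_force: [0.2, 0.9, -0.3]
finger_gap: 0.0598
```

```bash
python3 go.py 365.6 280 140 17;python3 - <<'E'
from h import *
save('wrist','w13')
P=cloud('w13');h=P[...,2]
m=(h>.046)&(h<.06)&(np.hypot(P[...,0]-.366,P[...,1]-.28)<.07)
q=(P[m][:,:2]*1000).astype(np.float32);print(cv2.minAreaRect(q),np.median(P[m][:,2]))
E
```

```text
t 25.67 pos [387.1 214.8 138.9] psi 16.94 gap 0.0598 F [ 0.2  0.9 -0.3]
tool units [ 2.74 -0.06 -0.05]
turn units -0.0007068366027817537
((364.7111511230469, 279.3064270019531), (31.854616165161133, 99.88219451904297), 17.14859962463379) 0.05197967960382974
```

View pics/w13.png

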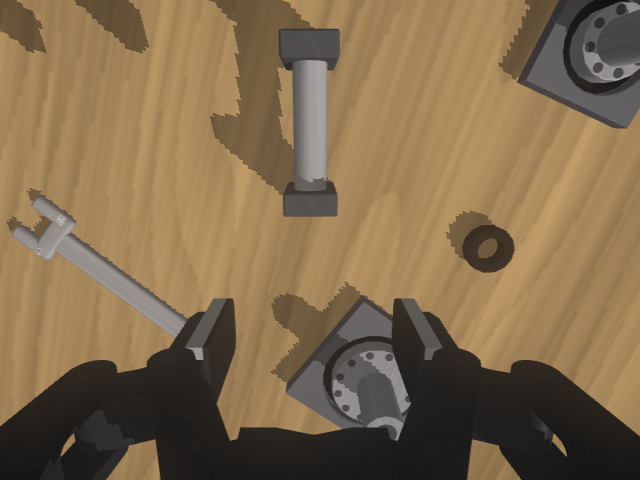

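The whole shaft unit is in view, vertical in the image, centre about (310,125). The depth fit gives (364.7, 279.3), yaw 17.1°, matching the other cameras.

play_rows(
  series=[
    [[0,0,0,0.7,0,0,-0.4],[0,0,0,0.9,-0.05,0,-0.4],[0,0,0,0.7,-0.05,0.2,-0.4],[0,0,0,0.35,0,0.6,-0.4],[0,0,0,0.05,0,0.7,-0.4]],
  ],
)

```text
clock: 26.13
ee_pos: [0.3661, 0.2802, 0.1018]
tcp_rot: [[-0.291, 0.957, 0.003], [0.957, 0.291, 0.002], [0.001, 0.003, -1.0]]
contact_force: [-0.1, 0.1, -0.1]
finger_gap: 0.0597
```

play_rows(
  series=[
    [[0,0,0,0,0,0.4,-0.4],[0,0,0,0,0,0,-0.4],[0,0,0,0,0,0,-0.4]],
  ],
)

```text
clock: 26.38
ee_pos: [0.3649, 0.2782, 0.091]
tcp_rot: [[-0.29, 0.957, -0.001], [0.957, 0.29, -0.001], [-0.001, -0.002, -1.0]]
contact_force: [-0.6, -0.4, 1.1]
finger_gap: 0.0597
```

```bash
python3 go.py 365.2 279.8 15 17;python3 -c "
from h import *
save('wrist','w14')"
```

```text
t 26.38 pos [364.9 278.2  91. ] psi 16.83 gap 0.0597 F [-0.6 -0.4  1.1]
tool units [0.06 0.03 3.04]
turn units -0.0018417326566093728
```

View pics/w14.png

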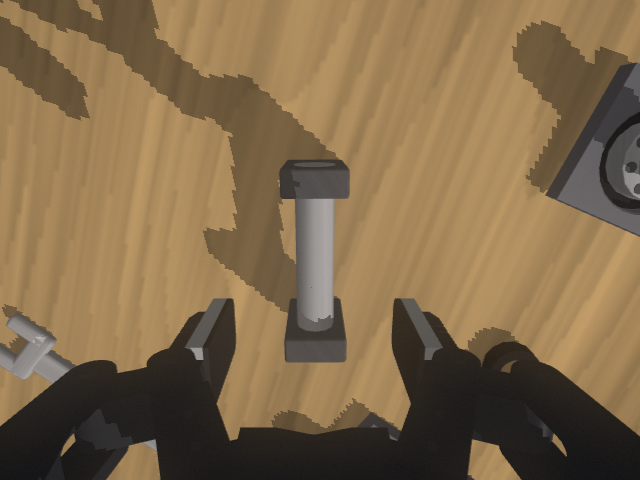

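The shaft is centred between the jaws (midline about 314), with the pads set to close mid-shaft.

play_rows(
  series=[
    [[0,0,0,0.05,0,0.6,-0.4],[0,0,0,0,0,0.7,-0.4],[0,0,0,0,0,0.6,-0.4],[0,0,0,0,0,0.5,-0.4],[0,0,0,0,0,0.3,-0.4]],
  ],
)

```text
clock: 26.85
ee_pos: [0.3649, 0.2801, 0.0236]
tcp_rot: [[-0.29, 0.957, 0.0], [0.957, 0.29, 0.0], [0.0, 0.0, -1.0]]
contact_force: [-0.2, -0.6, 0.0]
finger_gap: 0.0599
```

play_rows(
  series=[
    [[0,0,0,0,0,0.15,-0.4],[0,0,0,0,0,0,-0.4],[0,0,0,0,0,0,-0.4]],
  ],
)

```text
clock: 27.1
ee_pos: [0.3649, 0.2805, 0.0206]
tcp_rot: [[-0.29, 0.957, 0.001], [0.957, 0.29, 0.0], [0.0, 0.001, -1.0]]
contact_force: [0.6, 0.4, -0.3]
finger_gap: 0.0597
```

```bash
python3 go.py 365.2 279.8 15 17
```

```text
t 27.1 pos [364.9 280.5  20.6] psi 16.87 gap 0.0597 F [ 0.6  0.4 -0.3]
tool units [-0.03  0.    0.22]
turn units -0.0013955278360597845
```

Lowering the last 5 mm, then gripping at 80 N since the shaft is round.

play_rows(
  series=[
    [[0,0,0,0,0,0.12,-0.4],[0,0,0,0,0,0.08,-0.4],[0,0,0,0,0,0,0.3],[0,0,0,0,0,0,1],[0,0,0,0,0,0,1]],
  ],
  force=80,
)

```text
clock: 27.52
ee_pos: [0.3645, 0.2805, 0.0151]
tcp_rot: [[-0.291, 0.957, 0.0], [0.957, 0.291, 0.0], [0.0, 0.0, -1.0]]
contact_force: [-0.6, -0.9, -0.6]
finger_gap: 0.0241
```

play_rows(
  series=[
    [[0,0,0,0,0,0,1],[0,0,0,0,0,0,1],[0,0,0,0,0,0,1],[0,0,0,0,0,0,1],[0,0,0,0,0,0,1]],
  ],
)

```text
clock: 27.93
ee_pos: [0.3647, 0.2806, 0.0154]
tcp_rot: [[-0.291, 0.957, 0.001], [0.957, 0.291, 0.0], [0.0, 0.001, -1.0]]
contact_force: [-0.0, -0.7, 6.0]
finger_gap: 0.0179
```

play_rows(
  series=[
    [[0,0,0,0,0,-0.3,1],[0,0,0,0,0,-0.6,1],[0,0,0,0,0,-0.9,1],[0,0,0,0,0,-0.9,1],[0,0,0,0,0,-0.4,1]],
  ],
)

```text
clock: 28.35
ee_pos: [0.3649, 0.2808, 0.0946]
tcp_rot: [[-0.29, 0.957, 0.001], [0.957, 0.29, 0.001], [0.001, 0.002, -1.0]]
contact_force: [0.1, 0.5, -4.8]
finger_gap: 0.0178
```

```bash
python3 go.py 365 -297 110 20.5;python3 -c "
from h import *
save('wrist','w15')"
```

```text
t 28.35 pos [364.9 280.8  94.6] psi 16.89 gap 0.0178 F [ 0.1  0.5 -4.8]
tool units [-22.12  -6.71  -0.64]
turn units -0.040147235345118854
```

View pics/w15.png

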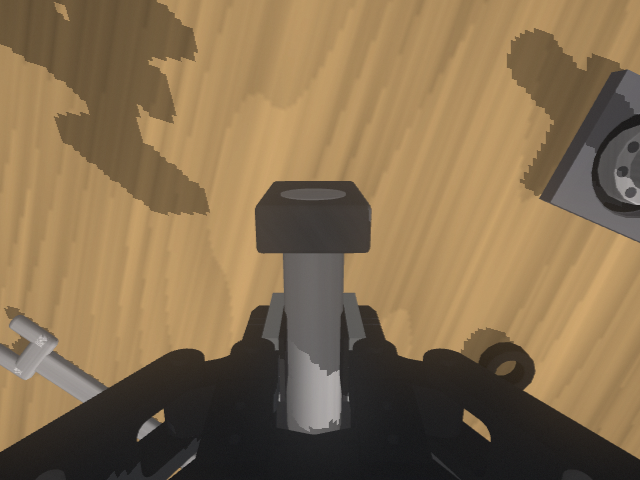

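play_rows(
  series=[
    [[0,0,0,-0.3,-0.1,-0.6,1],[0,0,0,-0.6,-0.18,-0.5,1],[0,0,0,-0.92,-0.28,0,1],[0,0,0,-0.92,-0.28,0,1],[0,0,0,-0.92,-0.28,0,1]],
  ],
)

```text
clock: 28.82
ee_pos: [0.3635, 0.1836, 0.1194]
tcp_rot: [[-0.291, 0.957, -0.001], [0.957, 0.291, -0.0], [-0.0, -0.001, -1.0]]
contact_force: [0.8, -0.1, -5.7]
finger_gap: 0.0182
```

play_rows(
  series=[
    [[0,0,0,-0.92,-0.28,0,1],[0,0,0,-0.92,-0.28,0,1],[0,0,0,-0.92,-0.28,0,1],[0,0,0,-0.92,-0.28,0,1],[0,0,0,-0.92,-0.28,0,1]],
  ],
)

```text
clock: 29.23
ee_pos: [0.3632, 0.0633, 0.1193]
tcp_rot: [[-0.291, 0.957, -0.001], [0.957, 0.291, -0.0], [0.0, -0.001, -1.0]]
contact_force: [1.1, 0.9, -6.1]
finger_gap: 0.0175
```

play_rows(
  series=[
    [[0,0,0,-0.92,-0.28,0,1],[0,0,0,-0.92,-0.28,0,1],[0,0,0,-0.92,-0.28,0,1],[0,0,0,-0.92,-0.28,0,1],[0,0,0,-0.92,-0.28,0,1]],
  ],
)

```text
clock: 29.65
ee_pos: [0.3632, -0.0567, 0.1193]
tcp_rot: [[-0.29, 0.957, -0.001], [0.957, 0.29, 0.0], [0.001, -0.001, -1.0]]
contact_force: [1.2, 1.4, -4.9]
finger_gap: 0.0178
```

```bash
python3 go.py 365 -297 110 20.5
```

```text
t 29.65 pos [363.2 -56.7 119.3] psi 16.89 gap 0.0178 F [ 1.2  1.4 -4.9]
tool units [-9.22 -2.72  0.37]
turn units -0.04013699918530579
```

play_rows(
  series=[
    [[0,0,0,-0.92,-0.28,0,1],[0,0,0,-0.92,-0.28,0,1],[0,0,0,-0.92,-0.28,0,1],[0,0,0,-0.92,-0.28,0,1],[0,0,0,-0.92,-0.28,0,1]],
  ],
)

```text
clock: 30.07
ee_pos: [0.3631, -0.1768, 0.1192]
tcp_rot: [[-0.29, 0.957, -0.001], [0.957, 0.29, 0.001], [0.001, -0.001, -1.0]]
contact_force: [1.2, 0.4, -5.4]
finger_gap: 0.0176
```

play_rows(
  series=[
    [[0,0,-0.02,-0.9,-0.28,0,1],[0,0,-0.02,-0.9,-0.28,0,1],[0,0,0,-0.7,-0.28,0,1],[0,0,0,-0.3,-0.1,0,1],[0,0,0,0,0,0,1]],
  ],
)

```text
clock: 30.48
ee_pos: [0.3641, -0.2509, 0.1193]
tcp_rot: [[-0.348, 0.937, -0.0], [0.937, 0.348, 0.0], [0.0, -0.0, -1.0]]
contact_force: [-0.6, -0.2, -5.4]
finger_gap: 0.0175
```

play_rows(
  series=[
    [[0,0,0,0,0,0,1],[0,0,0,0,0,0,1]],
  ],
)

```text
clock: 30.65
ee_pos: [0.3637, -0.2486, 0.1195]
tcp_rot: [[-0.35, 0.937, -0.001], [0.937, 0.35, 0.001], [0.002, -0.001, -1.0]]
contact_force: [0.1, 0.2, -5.0]
finger_gap: 0.0178
```

```bash
python3 go.py 365 -297 60 20.5
```

```text
t 30.65 pos [ 363.7 -248.6  119.5] psi 20.49 gap 0.0178 F [ 0.1  0.2 -5. ]
tool units [-1.84 -0.63  2.38]
turn units -5.802385867662944e-05
```

play_rows(
  series=[
    [[0,0,0,-0.4,-0.15,0,1],[0,0,0,-0.7,-0.25,0.2,1],[0,0,0,-0.5,-0.18,0.5,1],[0,0,0,-0.2,-0.05,0.6,1],[0,0,0,0,0,0.4,1]],
  ],
)

```text
clock: 31.07
ee_pos: [0.3656, -0.2982, 0.0768]
tcp_rot: [[-0.35, 0.937, 0.0], [0.937, 0.35, -0.001], [-0.001, 0.0, -1.0]]
contact_force: [0.3, -0.9, -5.3]
finger_gap: 0.0174
```

play_rows(
  series=[
    [[0,0,0,0,0,0.2,1],[0,0,0,0,0,0,1],[0,0,0,0,0,0,1],[0,0,0,0,0,0,1]],
  ],
)

```text
clock: 31.4
ee_pos: [0.3656, -0.2972, 0.073]
tcp_rot: [[-0.351, 0.937, 0.0], [0.937, 0.351, -0.0], [-0.0, 0.0, -1.0]]
contact_force: [0.5, 0.6, -5.5]
finger_gap: 0.0177
```

```bash
python3 go.py 365 -297 19.5 20.5; python3 - <<'E'
from h import *
for n in ["top","wrist","scene"]: save(n,"p_"+n)
a=load("p_top")[0][280:360,390:510];cv2.imwrite("pics/p_topc.png",cv2.resize(a,None,fx=6,fy=6,interpolation=2))
a=load("p_scene")[0][140:220,160:280];cv2.imwrite("pics/p_scenec.png",cv2.resize(a,None,fx=6,fy=6,interpolation=2))
E
```

```text
t 31.4 pos [ 365.6 -297.2   73. ] psi 20.53 gap 0.0177 F [ 0.5  0.6 -5.5]
tool units [ 0.02 -0.02  2.14]
turn units 0.000297882907781223
```

View pics/p_wrist.png

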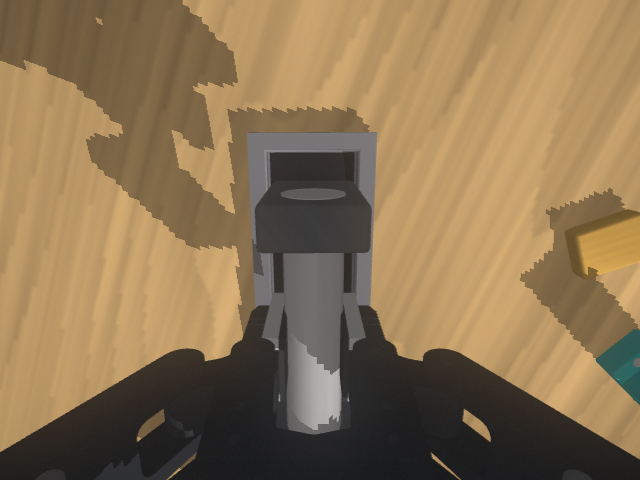

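View pics/p_scenec.png

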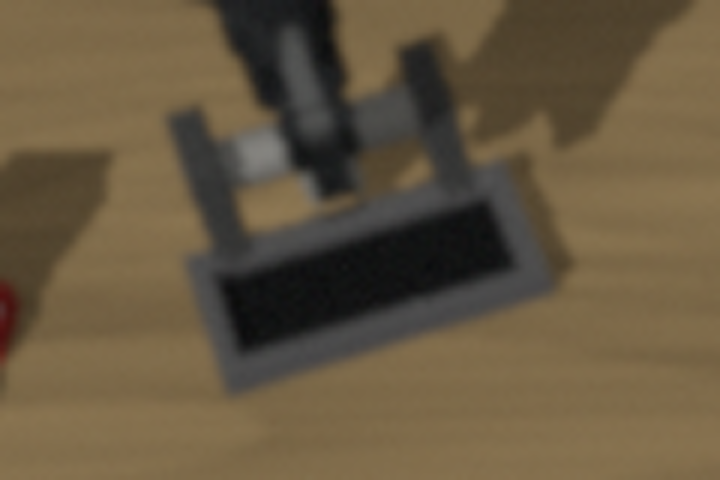

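The held shaft unit is above the nest and aligned with it. The recess rim's far corners in the wrist view are at (266,151) and (361,151).

```bash
python3 - <<'E'
from h import *
s=ctrl.observe();R=np.array(s["tcp_rot"])
for u,v in [(266,151),(361,151)]:
    q=ray("p_wrist",u,v,.012); print(q, (R.T@(q-s["ee_pos"])*1000).round(1))
E
```

```text
[ 0.32296495 -0.25194464  0.012     ] [ 57.7 -24.1  61.1]
[ 0.36728792 -0.23532381  0.012     ] [57.7 23.2 61.1]
```

play_rows(
  series=[
    [[0,0,0,0,0,0.4,1],[0,0,0,0,0,0.5,1],[0,0,0,0,0,0.4,1],[0,0,0,0,0,0.3,1],[0,0,0,0,0,0.15,1]],
  ],
)

```text
clock: 31.97
ee_pos: [0.3647, -0.297, 0.0274]
tcp_rot: [[-0.35, 0.937, -0.001], [0.937, 0.35, 0.001], [0.002, -0.001, -1.0]]
contact_force: [-0.4, 0.2, -5.3]
finger_gap: 0.0176
```

play_rows(
  series=[
    [[0,0,0,0,0,0.05,1],[0,0,0,0,0,0.05,1],[0,0,0,0,0,0,1],[0,0,0,0,0,0,1]],
  ],
)

```text
clock: 32.3
ee_pos: [0.3655, -0.2976, 0.0266]
tcp_rot: [[-0.35, 0.937, 0.0], [0.937, 0.35, -0.0], [-0.0, 0.0, -1.0]]
contact_force: [-0.7, 0.2, -5.4]
finger_gap: 0.0175
```

Target is about 19.5 mm, so 7 mm to go.

play_rows(
  series=[
    [[0,0,0,0,0,0.08,1],[0,0,0,0,0,0.08,1],[0,0,0,0,0,0.05,1],[0,0,0,0,0,0,1],[0,0,0,0,0,0,1]],
  ],
)

```text
clock: 32.72
ee_pos: [0.3652, -0.2974, 0.021]
tcp_rot: [[-0.35, 0.937, -0.0], [0.937, 0.35, 0.0], [0.0, -0.0, -1.0]]
contact_force: [0.1, 0.6, -5.2]
finger_gap: 0.0175
```

play_rows(
  series=[
    [[0,0,0,0,0,0.03,1],[0,0,0,0,0,0.03,1],[0,0,0,0,0,0,1]],
  ],
)

```text
clock: 32.97
ee_pos: [0.3653, -0.2975, 0.0195]
tcp_rot: [[-0.35, 0.937, 0.0], [0.937, 0.35, -0.0], [-0.0, 0.0, -1.0]]
contact_force: [-0.6, -0.2, -4.7]
finger_gap: 0.0178
```

play_rows(
  series=[
    [[0,0,0,0,0,0.02,1],[0,0,0,0,0,0,1],[0,0,0,0,0,0,1]],
  ],
)

```text
clock: 33.22
ee_pos: [0.3654, -0.2975, 0.0194]
tcp_rot: [[-0.35, 0.937, 0.0], [0.937, 0.35, -0.0], [-0.0, 0.0, -1.0]]
contact_force: [-1.3, 2.2, 5.7]
finger_gap: 0.0176
```

play_rows(
  series=[
    [[0,0,0,0,0,0,0.4],[0,0,0,0,0,0,-0.3],[0,0,0,0,0,0,-0.3],[0,0,0,0,0,0,-0.3],[0,0,0,0,0,-0.3,-0.3]],
  ],
)

```text
clock: 33.63
ee_pos: [0.3647, -0.297, 0.0259]
tcp_rot: [[-0.35, 0.937, -0.001], [0.937, 0.35, 0.001], [0.002, -0.001, -1.0]]
contact_force: [-1.1, 1.4, 0.4]
finger_gap: 0.0558
```

play_rows(
  series=[
    [[0,0,0,0,0,-0.6,-0.3],[0,0,0,0,0,-1,-0.3],[0,0,0,0,0,-1,-0.3],[0,0,0,0,0,-1,-0.3],[0,0,0,0,0,-1,-0.3]],
  ],
)

```text
clock: 34.05
ee_pos: [0.3651, -0.2973, 0.1432]
tcp_rot: [[-0.35, 0.937, 0.0], [0.937, 0.35, -0.0], [-0.0, 0.0, -1.0]]
contact_force: [0.1, -0.1, -0.2]
finger_gap: 0.0558
```

play_rows(
  series=[
    [[0,0,0,-0.7,-0.3,-0.5,-0.3],[0,0,0,-1,-0.5,0,-0.3],[0,0,0,-1,-0.5,0,-0.3],[0,0,0,-1,-0.5,0,-0.3],[0,0,0,-0.5,0,0,-0.3]],
  ],
)

```text
clock: 34.47
ee_pos: [0.3593, -0.4145, 0.155]
tcp_rot: [[-0.349, 0.937, 0.001], [0.937, 0.349, -0.002], [-0.002, -0.0, -1.0]]
contact_force: [-0.4, -0.1, 1.2]
finger_gap: 0.0558
```

play_rows(
  series=[
    [[0,0,0,0,0,0,-0.3],[0,0,0,0,0,0,-0.3],[0,0,0,0,0,0,-0.3]],
  ],
)

```text
clock: 34.72
ee_pos: [0.3596, -0.4102, 0.1538]
tcp_rot: [[-0.35, 0.937, -0.001], [0.937, 0.35, 0.001], [0.002, -0.0, -1.0]]
contact_force: [0.9, -0.3, -0.2]
finger_gap: 0.0553
```

```bash
python3 go.py 365 -297 200 20.5; python3 - <<'E'
from h import *
for n in ["top","wrist","scene"]: save(n,"f_"+n)
im=load("f_top")[0]
cv2.imwrite("pics/f_topc.png",cv2.resize(im[150:350,110:510],None,fx=2,fy=2,interpolation=2))
im=load("f_scene")[0]
cv2.imwrite("pics/f_scenec.png",cv2.resize(im[150:320,180:560],None,fx=2.1,fy=2.1,interpolation=2))
for f in ["f_top","f_scene"]:
    P=cloud(f);h=P[...,2]
    for n,c,lo,hi,r in [("Lhub",(.467,.112),.055,.08,.05),("Shub",(.5275,.3815),.055,.08,.05),("blk",(.661,-.146),.055,.08,.05),("shaft",(.365,-.297),.048,.07,.08),("sensor",(.56,-.005),.007,.06,.03)]:
        q=P[(h>lo)&(h<hi)&(np.hypot(P[...,0]-c[0],P[...,1]-c[1])<r)]
        if len(q)>5: print(f,n,cv2.minAreaRect((q[:,:2]*1000).astype(np.float32)),"z",np.median(q[:,2]).round(4))
E
```

```text
t 34.72 pos [ 359.6 -410.2  153.8] psi 20.5 gap 0.0553 F [ 0.9 -0.3 -0.2]
tool units [ 4.17  1.79 -1.84]
turn units 2.2670862450821813e-05
f_top Lhub ((467.9620361328125, 110.26649475097656), (27.020959854125977, 25.466737747192383), 1.0341026782989502) z 0.0652
f_top Shub ((527.6661376953125, 380.6136169433594), (28.187801361083984, 25.453937530517578), 89.85231018066406) z 0.0644
f_top blk ((661.18115234375, -145.96804809570312), (43.73274230957031, 30.351486206054688), 80.2366943359375) z 0.0671
f_top shaft ((366.6683654785156, -297.6788330078125), (31.716014862060547, 100.7280044555664), 20.91404151916504) z 0.0542
f_top sensor ((557.4927978515625, -5.028909683227539), (25.366710662841797, 28.56944465637207), 23.254796981811523) z 0.03
f_scene Lhub ((468.4262390136719, 110.9599609375), (26.204145431518555, 26.36170768737793), 89.63484954833984) z 0.0646
f_scene Shub ((527.595458984375, 382.1260681152344), (27.443208694458008, 27.266252517700195), 6.458122730255127) z 0.0648
f_scene blk ((661.1656494140625, -145.3741912841797), (44.634700775146484, 30.85228729248047), 79.66697692871094) z 0.067
f_scene shaft ((366.3775329589844, -296.5312805175781), (35.76186752319336, 99.55912780761719), 20.828744888305664) z 0.0543
f_scene sensor ((560.7501220703125, -4.307332992553711), (27.725059509277344, 23.217548370361328), 70.45135498046875) z 0.0292
```

View pics/f_topc.png

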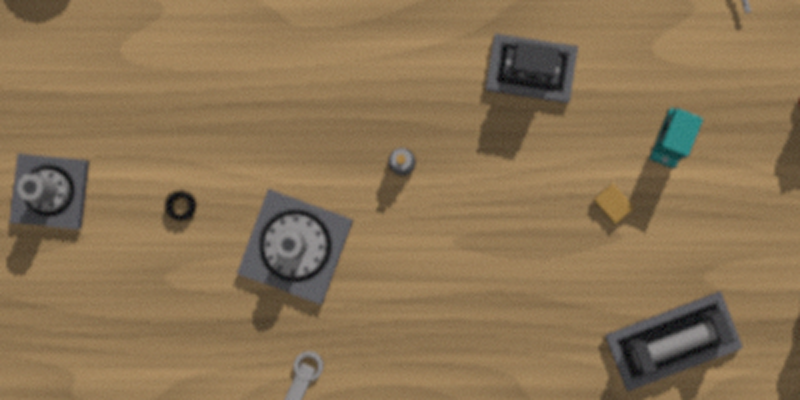

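View pics/f_scenec.png

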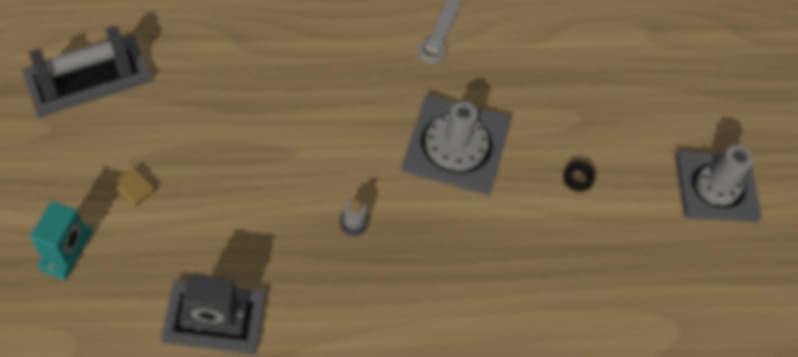

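View pics/f_wrist.png

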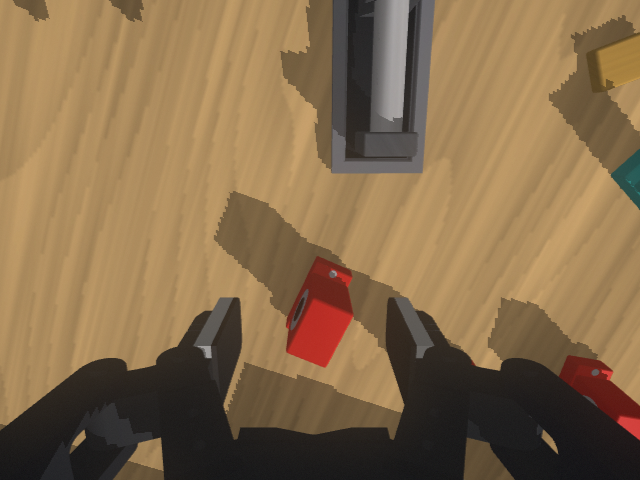

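All four parts sit centred in their nests, with tops about 4 mm higher than they stood on the table. The sensor at (400,160) in the top crop is upright and where it was. The gripper is open, clear, and touching nothing. Handing in.

```bash
python3 -c "
from h import *
print(workorder.finish_job())"
```

```text
the job is handed in; nothing more can be done
None
```

All four parts are back in their own nests, and I handed the job in at about 35 s of the 112 s allowed. I placed the large disc, small disc, bearing block and shaft unit in that order. Each was lowered in small steps until it touched lightly (net 8–14 N), then released.

- **Seating:** The top and scene cameras show each part within about 2 mm of its recess centre and upright. Their tops stand 3–4 mm higher than they did on the table, which matches the 4 mm recess floors.
- **Sensor:** It is upright. The scene camera puts it within about 1.5 mm of where it started and the top camera within about 2 mm. That is within the calibration tolerance.
- **Look-alikes and other objects:** I gripped only the four parts. The turquoise block, the cube, the washer and the red blocks still in view looked undisturbed in the final pictures.
- **Forces:** The readings I saw stayed under 10 N at the wrist. The gripper was open and clear of everything at the end.

No check failed. The only disagreement was in the first depth fit of the bearing nest from the top camera, about 22 mm off. I set it aside because the scene camera, the recess fits and the wrist view all agreed with each other.

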